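Press a gas filter flush with the bench-mounted locking pliers

TASK

Stand the aluminium filter block from the grey tray on the rubber seat between the open jaws of the bench-mounted locking pliers, brass filter plug towards the moving jaw, and swing the blue handle shut until it snaps over centre against its stop, so that the jaws, not your fingers, press the plug flush; do not force the handle past its stop. Let go and see that it stays locked for a second, then flick the red release lever (without touching the handle) so that the pliers spring open, and stand the block in the green tray. Keep the block upright throughout and leave the other things on the bench where they are.

Things in the scene. Friction and masses are not known exactly. Their poses are not given: they have to be found in the camera images.
- seat (a point): Centre of the black rubber seat's top (15 mm above the bench) between the jaws of the fixed steel pliers; the block's underside centre goes here, within 5 mm in x and 10 mm in y. Pliers axes: z up, +y from handles to jaws, +x from the moving half to the fixed half. Anvil face 22 mm to +x, open jaw pad 28 mm to -x, tops 60 mm above the bench. Room for fingers down to 20 mm on the +y and -y sides.
- press: The whole pliers on an aluminium plate 165 (x) x 345 (y) mm, bolted down; origin on the bench, 7 mm to +x and 95 mm to -y of the seat; axes as the seat's (+x mostly away from the robot). Handles at the -y end, jaws at the +y end; the moving half is on the -x side. The closing jaw itself slides a block standing up to 0.15 rad off square, or some mm off, home against the anvil.
- handle_grip (a point): Middle of the blue grip of the moving handle, 42 mm above the bench, 85 mm from its vertical pivot, 27 mm from its free end; bar 14 mm thick, 24 mm high. This frame's y runs along the bar to the pivot; push its -x side, round the pivot, which is 83 mm to -x and 145 mm to -y of the seat. Locked (0.95 rad on), the bar lies along pliers y; the fixed handle (13 mm) is then 25 mm to its +x.
- handle (a joint): Angle of the moving handle, rad: 0 open, 0.87 dead centre, 0.95 end stop (locked, with a block in the jaws). Let go below 0.87, a spring opens it. Pushed at the grip it takes 1 to 3 N at first, 8 to 18 N from about 0.35 rad as the plug goes in, snaps to the stop by itself past the centre, then rises steeply. Over 60 N from the fingers is forcing it.
- release_paddle (a point): On the -x face of the red release lever's upright paddle, 67 mm above the bench (paddle 8 mm thick, 16 mm wide along y, 30 to 80 mm above the bench), beyond the handles' ends. The lever turns about a vertical pin 45 mm to +y and 4 mm to +x of here. Push it 25 to 30 mm towards pliers +x, 2 to 10 N, from its -x side; the locked handle ends 37 mm to +y of here. A light spring returns it.
- release (a joint): angle of the release lever, rad: 0 at rest, 0.8 fully pressed; with the pliers locked the handle is thrown open at about 0.45 to 0.6
- block_center (a point): centre (half-way up) of the loose aluminium filter block, 30 mm along its x, 40 mm along its y, 50 mm tall, about 0.2 kg; x and y axes level, z up. The brass plug is on its -x face; a dark disc is on its +x face. Grasp it across its 40 mm width from above, on the upper half, clear of the plug. It starts in the grey tray
- plug_face (a point): centre of the outer face of the brass filter plug (18 mm diameter) on the block's -x face, 27 mm above the block's underside; standing 5 mm proud at the start. Axes as the block's
- plug (a joint): how far the plug has been pressed in, m: 0 = 5 mm proud, 0.005 = flush; it takes about 18 N to move and stays where it is left
- todo_tray: grey tray, 160 (x) x 140 (y) mm outside, fixed, rim 12 mm high, inner floor 5 mm above the bench; origin at the centre of its underside. The block stands in it, with a small loose steel flange (40 mm diameter, 28 mm high) towards the tray's +x end
- done_tray: green tray of the same size, empty, fixed, rim 12 mm high, inner floor 5 mm above the bench; origin at the centre of its underside, z up
- flange_a: bystander: loose steel flange, 48 mm diameter, 28 mm high, beyond the pliers; leave alone
- flange_b: bystander: loose steel flange, 40 mm diameter, 28 mm high, in the grey tray 72 mm from the block; leave alone
- clamp_ring: bystander: loose aluminium ring, 64 mm diameter, 15 mm high, on the robot's side of the jaws; leave alone
- spanner: bystander: loose spanner, 160 mm long, lying beyond the pliers; leave alone
- oil: bystander: white bottle with a red cap, 44 mm diameter, 100 mm tall; leave alone
- cup: bystander: steel bowl, 80 mm diameter, 50 mm tall; leave alone
- driver: bystander: loose screwdriver with a red handle, lying to the robot's right; leave alone
There are look-alikes about, which are no part of the job. Of the things that look like the done_tray, the smaller one is meant.

How it is judged:
On the way, in this order (a step that is already met when the one before it is completed fails the run):
1. the block stands released on the seat, upright, its plug towards the moving jaw (x of block_center in the frame of seat between -0.014 and 0.014 m and y of block_center in the frame of seat between -0.012 and 0.012 m and z of block_center in the frame of seat below 0.028 m and x of plug_face in the frame of seat below -0.004 m and angle between block_center's own z axis and vertical below 0.1 rad and contact force between the fingers and block below 0.3 N), for 0.1 s.
2. the pliers stay locked past centre by themselves, untouched for most of a second, gripping the block with the plug pressed flush (value of joint handle above 0.89 rad and value of joint plug above 0.004 m and contact force between anything else and block above 15 N and contact force between the fingers and press below 0.5 N and contact force between the fingers and block below 0.5 N), for 0.8 s.
3. the release lever is pressed while the pliers are still locked, the handle untouched (value of joint release above 0.1 rad and value of joint handle above 0.87 rad and contact force between the fingers and handle_c0 below 0.5 N).
4. the pliers have sprung open (value of joint handle below 0.1 rad), for 0.1 s.
At the end, for the whole second after the job is handed in: The block stands at rest, upright within 0.1 rad, on the floor of the green tray (its centre within the tray walls), its plug flush within 1 mm, and the pliers stand open (handle below 0.1 rad) (x of block_center in the frame of done_tray between -0.065 and 0.065 m and y of block_center in the frame of done_tray between -0.055 and 0.055 m and z of block_center in the frame of done_tray below 0.034 m and angle between block_center's own z axis and vertical below 0.1 rad and linear speed of block below 0.02 m/s and value of joint plug above 0.004 m and value of joint handle below 0.1 rad); the robot touches nothing.
It fails at once if the handle is forced (more than 60 N from the fingers) (contact force between the fingers and handle_c0 above 60 N).
It fails at once if the fingers press the plug themselves (contact force between the fingers and plug_c0 above 10 N).
It fails at once if the block is tipped over (angle between block_center's own z axis and vertical above 0.6 rad).
It fails at once if another thing on the bench is pushed away by more than 30 mm (distance of any of flange_a, flange_b, clamp_ring, spanner, oil, cup, driver from where it was at the start of the episode above 0.03 m).
It also fails if it takes over 72 s, if anything falls off the work surface, if the arm or the gripper's body presses on something with over 40 N, if the wrist force passes 120 N, or if a joint passes its speed limit or range.

ROBOT

A 7-joint arm with a two-finger parallel gripper is mounted at the origin on the work surface. World frame = base frame: x ahead of the robot, y to its left, z up, the work surface at z = 0. Lengths are in m, angles in rad, forces in N, time in s.
With the tool pointing down it reaches from about 0.425 to 0.925 m from the base axis. Payload 6.8 kg.
Tool frame: the origin (TCP) lies on the mounting face of the last link; the fingertips stand 173 mm ahead of it and the grasp point (between the pads) lies 155 mm ahead of it; y points along the fingers, x is the direction in which the jaws open and shut, and the axes are right-handed (so a half turn about y gives the same grasp; the last joint's range is limited). The gripper opens to 85 mm and grips with 20 to 120 N. Pads are 22 mm wide; open, the fingers measure 114 mm over their backs; the gripper's body (76 mm by 85 mm) begins 54 mm behind the grasp point. The pads swing forward as they close: fully open they stand 13 mm farther back than shut.
Start: joints at [1.032, 0.477, 0.022, 1.555, -0.011, 1.109, -0.083], TCP at [0.282, -0.613, 0.405] pointing down, gripper open.
Joint ranges: [-2.96, 2.96], [-0.34, 2.1], [-1.41, 1.46], [0.24, 2.44], [-1.37, 4.51], [0.17, 1.92], [-2.96, 2.96]. Speed limits (rad/s): [2.39, 2.39, 3.14, 3.14, 3.14, 3.14, 3.14].

INTERFACE

Orientations are given as a rotation vector (axis times angle).
In Python, from bench import r gives the robot as it stands.
- The arm moves only by the tool step_arm, never from a script. Its arguments are lists of equal length, an entry for each row: "xyz": the shift along the tool's x, y, z scaled (see below), a list of three; "rotation": the turn, a rotation vector about the tool's x, y, z scaled (see below), a list of three. A call has 1 to 20 rows; each row is the pose to reach, as a shift and turn from the pose measured when the call began, along the tool's axes at that moment; what a row does not reach only later rows make up. The controller multiplies each number of a shift by 30 cm and each number of a turn by 90 degrees. A row lasts 1/8 s, in which the tool goes at most 62.5 mm and 10.7 degrees, less where a joint would pass 70% of its speed; a pose out of reach is approached as far as the arm can. A call with a number of a shift or a turn outside -1 to 1 is refused whole. A call with a gripper value outside its range is refused whole. "grip" is the closure, from 0 (fully open) to 1 (shut), set as the call begins (left out, the last holds). The fingers move at their own pace and stop on an object; "force" is the grip in N (left out, the last holds). Time passes only in rows, so rows that repeat a pose let the fingers close. It gives the time, the measured TCP pose, the force and the opening at its end, in the units of the state.
- r.get_obs(): the state, without advancing time (a new reading comes with each control period).
- r.grab_frame(name): name is "scene" or "top"; returns a dict with "pixels" (384x512x3 uint8, red, green, blue), "fx", "fy", "cx", "cy" (pixels), "position" and "attitude" of the camera in the world. Camera axes: x right, y down, z forward; pixel columns grow to the right and rows downward; lengths in m; the calibration is good to about 2 mm. A picture is of the moment at which its call begins. There is no depth.
- r.hand_in(): hands the job in, once; it reports no verdict.
The state is a dict: "clock": time; "joints": joint angles; "qvel": joint speeds; "tau": joint torques, N m; "tcp_pos": TCP position; "orientation": TCP orientation; "contact_force": force on the tool from outside, world axes, zero at the start; "moment": the same for the moment, N m; "grip_width": finger opening in m.
Only numpy, scipy, OpenCV 4.12 (cv2) and the standard library are available. Lean on these libraries where they do the work, as an engineer would, in place of code of your own. Each camera call takes 0.05 s, during which the arm holds its last target.

## Working session

There is one attempt and no reset: what is moved stays moved. The work goes in short steps, Python scripts to look and compute and a tool call to move; the robot and the scene stay as the last step left them, time stands still between calls to the robot, and variables do not carry over. Pictures are saved under pics/ and viewed, and the job is handed in when it is done.

Besides the shell and the picture viewer there is one more tool, called after ">>>" in YAML: its name, and indented under it one key for each argument. step_arm: Moves the arm, as the interface text tells. Its arguments: {"type":"object","properties":{"xyz":{"type":"array"},"rotation":{"type":"array"},"grip":{"type":"number"},"force":{"type":"number"}},"required":["xyz","rotation"]}

```bash
ls; mkdir -p pics; cat > h.py <<'E'
import numpy as np, cv2, sys
from scipy.spatial.transform import Rotation as R
def grab(r,n,out):
    f=r.grab_frame(n); cv2.imwrite('pics/'+out,f['pixels'][:,:,::-1]); np.save('pics/'+out[:-4]+'.npy',f['pixels'])
    return f
E
python3 - <<'E'
from h import *
from bench import r
print(r.get_obs())
import pickle
for n in ("scene","top"):
    f=grab(r,n,n+'0.png'); pickle.dump(f,open(n+'0.pkl','wb')); print({k:v for k,v in f.items() if k!='pixels'})
E
```

```text
pics
{'clock': 0.0, 'joints': array([ 1.03187975,  0.4777481 ,  0.02233492,  1.5564735 , -0.01148821,
        1.10927122, -0.08310734]), 'qvel': array([-1.13872687e-03, -8.96162540e-04, -3.01446701e-05,  1.42835970e-03,
        5.65877627e-04, -4.87367596e-04,  3.66867917e-04]), 'tau': array([-7.40963460e-04, -5.96448898e+01,  1.60732336e+00, -2.81195551e+01,
        1.23590036e-02,  9.44252126e-03, -1.81846858e-06]), 'tcp_pos': array([ 0.28177702, -0.6130585 ,  0.4037509 ]), 'orientation': array([-1.38189924,  0.88743416, -0.88486896]), 'contact_force': array([-0.31772001,  0.19420889, -0.02467877]), 'moment': array([ 0.05278745, -0.04759348, -0.07038822]), 'grip_width': 0.08525163384669165}
{'fx': 364.48134167738823, 'fy': 364.48134167738823, 'cx': 255.26682050930282, 'cy': 193.7121233834199, 'position': array([0.92617836, 0.42150283, 1.11884867]), 'attitude': array([-1.13692439, -2.60597993,  0.72574822])}
{'fx': 377.0914183417582, 'fy': 377.0914183417582, 'cx': 256.12484681954766, 'cy': 190.84534677657365, 'position': array([ 0.27301653, -0.0366651 ,  1.43832623]), 'attitude': array([-2.10454548,  2.16601306, -0.18557897])}
```

View pics/scene0.png

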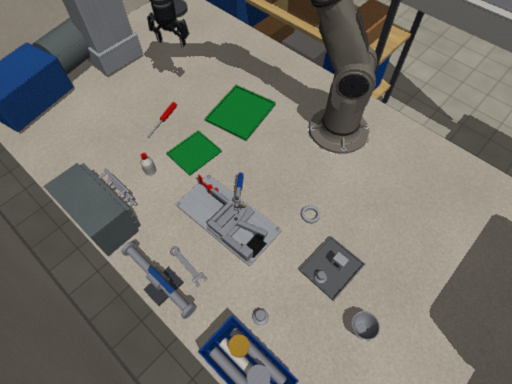

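View pics/top0.png

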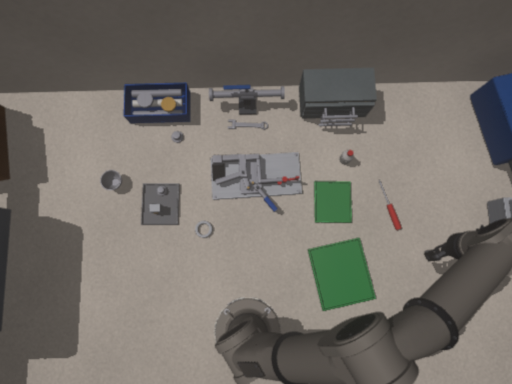

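```bash
python3 - <<'E'
from h import *
print(R.from_rotvec([-1.38189924,  0.88743416, -0.88486896]).as_matrix().round(3))
import pickle
for n in("scene","top"):
    f=pickle.load(open(n+'0.pkl','rb')); print(R.from_rotvec(f['attitude']).as_matrix().round(2))
E
```

```text
[[ 0.418 -0.001  0.909]
 [-0.909  0.002  0.418]
 [-0.002 -1.    -0.   ]]
[[-0.68  0.63 -0.37]
 [ 0.73  0.58 -0.35]
 [-0.01 -0.51 -0.86]]
[[-0.03 -0.99  0.17]
 [-1.    0.03 -0.01]
 [ 0.   -0.17 -0.99]]
```

```bash
cat >> h.py <<'E'
import pickle
def ray(f,u,v,z):
    M=R.from_rotvec(f['attitude']).as_matrix(); d=M@np.array([(u-f['cx'])/f['fx'],(v-f['cy'])/f['fy'],1]); p=np.array(f['position'])
    return p+d*(z-p[2])/d[2]
def proj(f,P):
    M=R.from_rotvec(f['attitude']).as_matrix(); c=M.T@(np.asarray(P,float)-f['position']); return np.array([f['fx']*c[0]/c[2]+f['cx'],f['fy']*c[1]/c[2]+f['cy']])
def tri(fs,uvs):
    A=0;b=0
    for f,(u,v) in zip(fs,uvs):
        p=np.array(f['position']); d=ray(f,u,v,0)-p; d/=np.linalg.norm(d); Q=np.eye(3)-np.outer(d,d); A=A+Q; b=b+Q@p
    return np.linalg.solve(A,b)
def crop(f,x0,y0,x1,y1,s,out):
    im=f['pixels'][y0:y1,x0:x1,::-1]; cv2.imwrite('pics/'+out,cv2.resize(im,None,fx=s,fy=s,interpolation=cv2.INTER_CUBIC))
E
python3 - <<'E'
from h import *
s=pickle.load(open('scene0.pkl','rb'));t=pickle.load(open('top0.pkl','rb'))
crop(t,130,140,310,240,4,'c_top.png')
crop(s,160,160,380,310,3.6,'c_scene.png')
E
```

```text
(no output)
```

View pics/c_top.png

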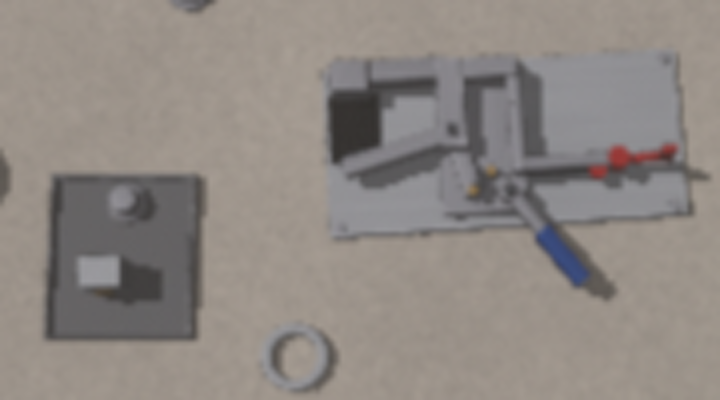

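View pics/c_scene.png

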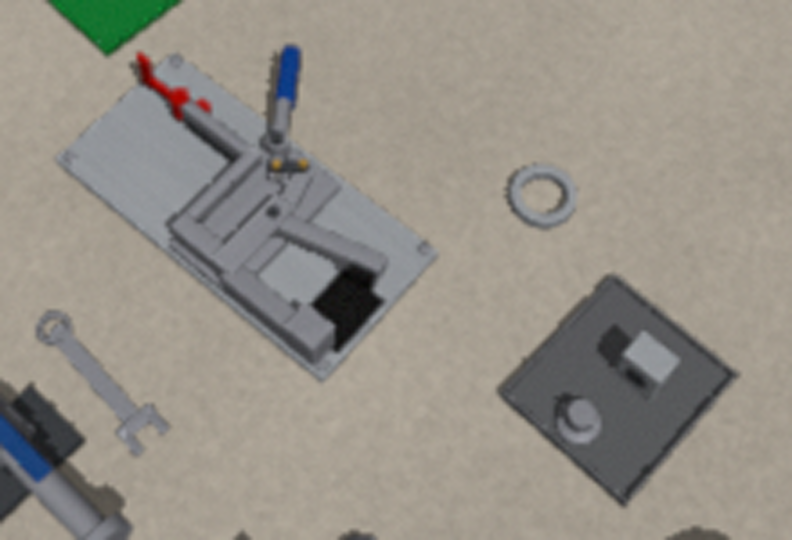

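```bash
python3 - <<'E'
from h import *
s=pickle.load(open('scene0.pkl','rb'));t=pickle.load(open('top0.pkl','rb'))
crop(t,205,145,305,215,8,'d_top.png')
crop(s,170,165,285,265,6,'d_scene.png')
crop(t,140,180,185,230,12,'e_top.png')
crop(s,295,230,370,305,8,'e_scene.png')
E
```

```text
(no output)
```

View pics/d_top.png

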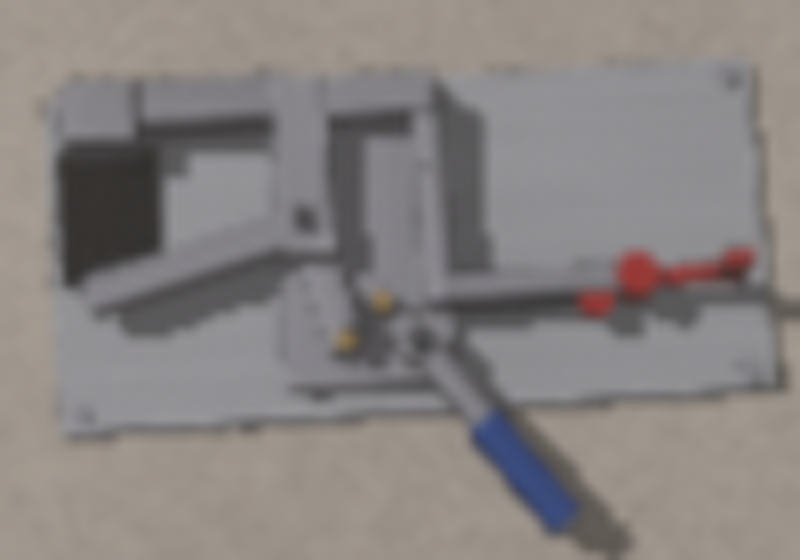

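View pics/d_scene.png

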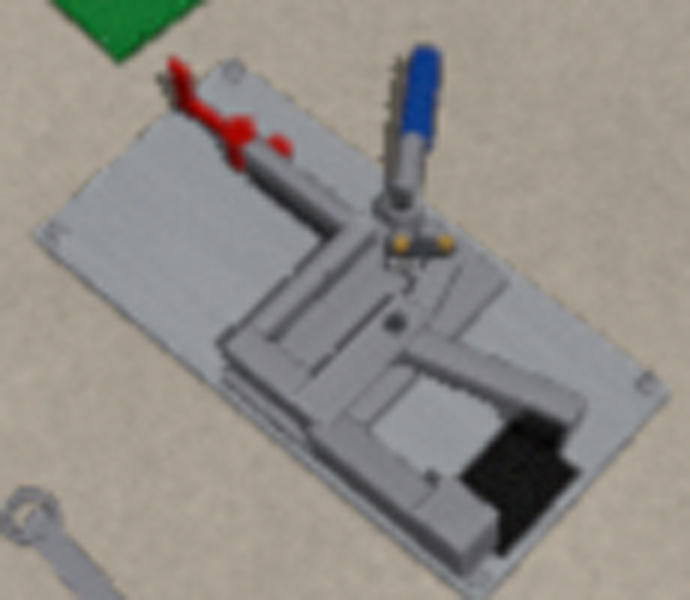

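View pics/e_top.png

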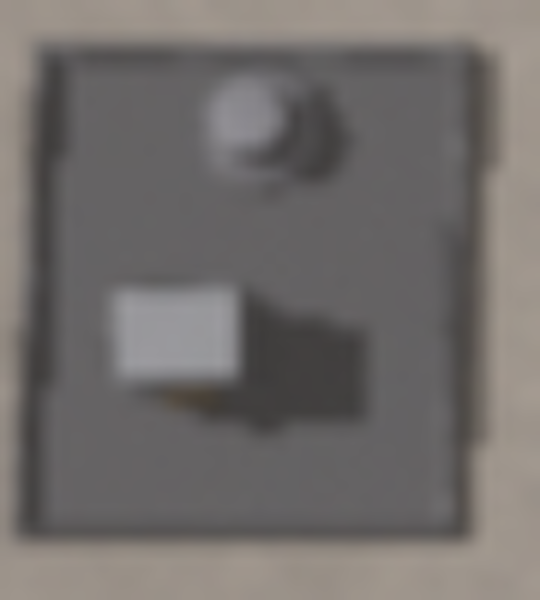

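View pics/e_scene.png

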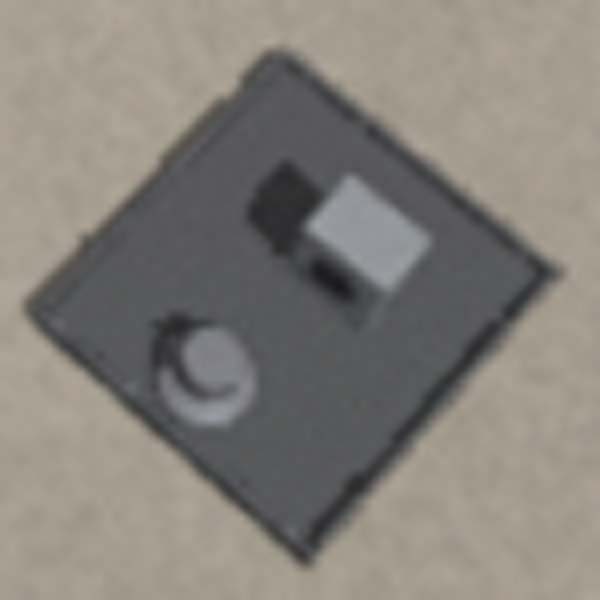

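```bash
python3 - <<'E'
from h import *
s=pickle.load(open('scene0.pkl','rb'));t=pickle.load(open('top0.pkl','rb'))
T=lambda x,y:(205+(x+.5)/8-.5,145+(y+.5)/8-.5); S=lambda x,y:(170+(x+.5)/6-.5,165+(y+.5)/6-.5)
BL=(T(65,435),S(668,395));BR=(T(785,388),S(235,60));TR=(T(755,62),S(38,235))
for n,c in zip(('BL','BR','TR'),(BL,BR,TR)):
    print(n,tri([t,s],c).round(4),ray(t,*c[0],.008).round(4),ray(s,*c[1],.008).round(4))
print('TL',ray(s,*S(490,597),.008).round(4))
# seat guess corners
for n,a,b in(('oilB',0,0),):pass
# block top
def cc(f,x0,y0,x1,y1,th):
    g=f['pixels'][y0:y1,x0:x1].astype(int).min(2); m=(g>th).astype(np.uint8); n,l,st,ce=cv2.connectedComponentsWithStats(m)
    for i in range(1,n):
        if st[i,4]>20:
            ct,_=cv2.findContours((l==i).astype(np.uint8),0,2); rr=cv2.minAreaRect(ct[0]); print(st[i],ce[i]+[x0,y0],rr); yield ce[i]+[x0,y0]
for f,b in((t,(146,200,168,214)),(s,(325,245,352,270))):
    for th in (115,130):
        for c in cc(f,*b,th): print('block',th,ray(f,*c,.055).round(4))
# block corners
E1=lambda x,y:(140+(x+.5)/12-.5,180+(y+.5)/12-.5); E2=lambda x,y:(295+(x+.5)/8-.5,230+(y+.5)/8-.5)
for p in((112,287),(242,287),(238,382),(117,382)): print('top',ray(t,*E1(*p),.055).round(4))
for p in((352,175),(432,238),(385,295),(305,230)): print('sc',ray(s,*E2(*p),.055).round(4))
# green trays
for n,f in(('t',t),('s',s)):
    p=f['pixels'].astype(int); m=((p[...,1]>p[...,0]+40)&(p[...,1]>p[...,2]+30)).astype(np.uint8)
    ct,_=cv2.findContours(m,0,2)
    for c in ct:
        if cv2.contourArea(c)>300:
            rr=cv2.minAreaRect(c); B=cv2.boxPoints(rr); print(n,rr,[ray(f,*q,.012)[:2].round(3) for q in B], ray(f,*rr[0],.008).round(4))
E
```

```text
BL [0.4898 0.1213 0.0051] [0.4898 0.1203 0.008 ] [0.4905 0.1226 0.008 ]
BR [ 0.5009 -0.2234  0.0061] [ 0.5027 -0.2257  0.008 ] [ 0.4999 -0.2195  0.008 ]
TR [ 0.6634 -0.2174  0.0064] [ 0.6647 -0.2191  0.008 ] [ 0.6624 -0.2144  0.008 ]
TL [0.6438 0.1306 0.008 ]
[ 3  4 11  8 82] [153.87804878 207.24390244] ((8.0, 7.5), (7.0, 10.0), 90.0)
block 115 [0.4579 0.3324 0.055 ]
[ 4  4  9  7 63] [154. 207.] ((8.0, 7.0), (6.0, 8.0), 90.0)
block 130 [0.4587 0.332  0.055 ]
[18  0  9  8 41] [348.2195122  247.29268293] ((22.0, 3.5), (7.0, 8.0), 90.0)
block 115 [0.4101 0.3274 0.055 ]
[  9   7  15  14 117] [340.76923077 258.75213675] ((15.760001182556152, 13.819999694824219), (13.000000953674316, 8.800000190734863), 36.869895935058594)
block 115 [0.4565 0.3327 0.055 ]
[19  0  8  7 33] [348.54545455 247.        ] ((22.5, 3.0), (6.0, 7.0), 90.0)
block 130 [0.4086 0.3275 0.055 ]
[  9   7  14  14 106] [340.73584906 258.68867925] ((15.737704277038574, 13.614754676818848), (12.675652503967285, 8.194360733032227), 39.80556869506836)
block 130 [0.4564 0.3325 0.055 ]
top [0.4725 0.3511 0.055 ]
top [0.4713 0.311
[... 320 characters left out ...]
ray([ 0.107, -0.469]), array([ 0.067, -0.278])] [ 0.1945 -0.3541  0.008 ]
t ((332.5, 201.5), (39.0, 35.0), 90.0) [array([ 0.544, -0.275]), array([ 0.54, -0.41]), array([ 0.39 , -0.399]), array([ 0.394, -0.266])] [ 0.4667 -0.3383  0.008 ]
s ((193.55999755859375, 151.58001708984375), (31.600000381469727, 45.40000534057617), 53.13010025024414) [array([ 0.543, -0.411]), array([ 0.356, -0.409]), array([ 0.393, -0.263]), array([ 0.57 , -0.271])] [ 0.4665 -0.3396  0.008 ]
s ((239.83084106445312, 110.767822265625), (45.413307189941406, 56.92393493652344), 38.990997314453125) [array([ 0.326, -0.43 ]), array([ 0.042, -0.504]), array([ 0.067, -0.275]), array([ 0.334, -0.223])] [ 0.1956 -0.3563  0.008 ]
```

```bash
cat >> h.py <<'E'
yaw=0.038
O=np.array([.5766,-.0480,0])
def P(x,y,z,seat=None):
    "press seat-frame xy (relative to seat), z above bench"
    c,s_=np.cos(yaw),np.sin(yaw); X=x-.007; Y=y+.095
    return np.array([O[0]+c*X-s_*Y,O[1]+s_*X+c*Y,z])
E
python3 - <<'E'
from h import *
s=pickle.load(open('scene0.pkl','rb'));t=pickle.load(open('top0.pkl','rb'))
pts={'seat':(0,0,.015),'anv':(22,0,.06),'anv1':(22,20,.06),'jaw':(-28,0,.06),'piv':(-83,-145,.042),'c1':(89.5,77.5,.006),'c2':(-75.5,77.5,.006),'c3':(-75.5,-267.5,.006),'c4':(89.5,-267.5,.006)}
a=.95
import math
# grip: open: bar direction rotated about pivot from (0,-1) by -? towards -x
for g in (0,1): 
  pts['g%d'%g]=(-83-85*math.sin(.95)*(1-g),-145-85*math.cos(.95*(1-g)),.054)
for f,(x0,y0,x1,y1),sc,o in((t,(205,145,305,215),8,'f_top.png'),(s,(170,165,285,265),6,'f_scene.png')):
    im=cv2.resize(f['pixels'][y0:y1,x0:x1,::-1],None,fx=sc,fy=sc,interpolation=cv2.INTER_CUBIC).copy()
    for k,v in pts.items():
        k_=1 if abs(v[0])>1 else 1
        q=proj(f,P(v[0]/1000,v[1]/1000,v[2])); q=((q-[x0,y0]+.5)*sc-.5).astype(int)
        cv2.drawMarker(im,tuple(int(z) for z in q),(0,255,0),cv2.MARKER_CROSS,14,1); cv2.putText(im,k,tuple(int(z)+5 for z in q),0,.4,(0,255,255),1)
    cv2.imwrite('pics/'+o,im)
print(P(0,0,0),P(-.083,-.145,0),P(-.083,-.23,0))
# red/blue centroid
for n,f in(('t',t),('s',s)):
    p=f['pixels'].astype(int)
    for nm,m in(('blue',(p[...,2]>p[...,0]+50)),('red',(p[...,0]>p[...,1]+70))):
        ct,_=cv2.findContours(m.astype(np.uint8),0,2)
        for c in ct:
            if cv2.contourArea(c)>8: 
                rr=cv2.minAreaRect(c);
                if 170<rr[0][0]<310 and 160<rr[0][1]<215: print(n,nm,rr,ray(f,*rr[0],.054 if nm=='blue' else .07))
E
```

```text
[0.56599592 0.04666548 0.        ] [ 0.48856451 -0.10138308  0.        ] [ 0.49179374 -0.18632172  0.        ]
t blue ((270.0610046386719, 203.45123291015625), (15.148855209350586, 3.279649257659912), 51.34019088745117) [ 0.45980916 -0.09688428  0.054     ]
t red ((284.5, 178.5), (3.0, 3.0), 90.0) [ 0.54923644 -0.15290469  0.07      ]
s blue ((239.58462524414062, 179.8230743408203), (4.589284896850586, 14.139959335327148), 7.125016689300537) [ 0.4596288  -0.09782857  0.054     ]
s red ((204.60499572753906, 182.50555419921875), (19.994611740112305, 6.169341087341309), 48.012786865234375) [ 0.55572753 -0.17038065  0.07      ]
```

View pics/f_top.png

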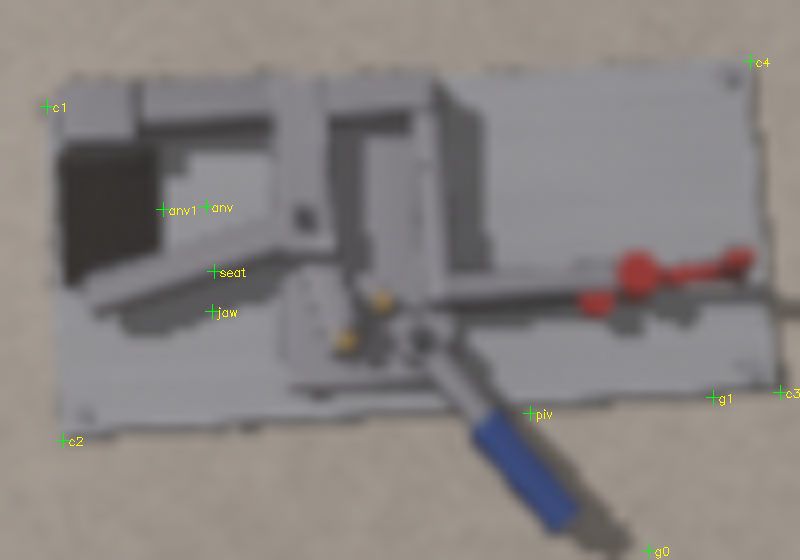

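View pics/f_scene.png

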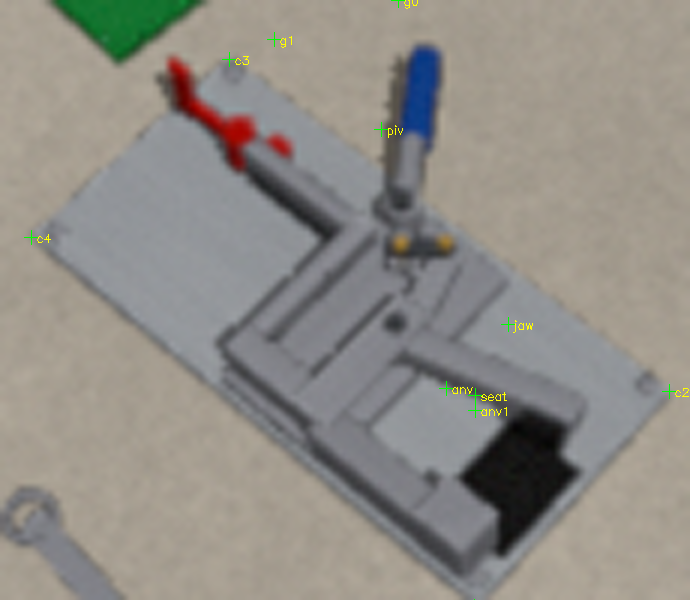

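```bash
python3 - <<'E'
from h import *
s=pickle.load(open('scene0.pkl','rb'));t=pickle.load(open('top0.pkl','rb'))
T=lambda x,y:(205+(x+.5)/8-.5,145+(y+.5)/8-.5); S=lambda x,y:(170+(x+.5)/6-.5,165+(y+.5)/6-.5)
Rz=lambda v:np.array([np.cos(yaw)*v[0]-np.sin(yaw)*v[1],np.sin(yaw)*v[0]+np.cos(yaw)*v[1],0])
def tell(n,a,b,off=None,h=.06):
    p=tri([t,s],(T(*a),S(*b))); print(n,p.round(4),'at h:',ray(t,*T(*a),h).round(4),ray(s,*S(*b),h).round(4), '' if off is None else 'seat',(p+Rz(off)).round(4) if off else '')
tell('pivot',(422,338),(398,208),(.083,.145,0))
tell('anv-x-y',(137,138),(437,473))
tell('anv-x+y',(62,142),(495,512))
tell('anv+x-y',(135,83),(410,502))
tell('jaw tip',(85,292),(583,398))
tell('paddle top',(740,256),(176,63),h=.08)
tell('seat -y+x?',(160,148),(463,480),h=.015)
tell('red knob',(637,272),(240,132))
tell('lever pin2',(597,302),(280,147))
for q in((160,235),(160,160),(62,270)): print('seat top',ray(t,*T(*q),.015).round(4))
for q in((575,468),(503,553),(463,480),(525,408)): print('seat sc',ray(s,*S(*q),.015).round(4))
# blue bar axis
for f in(t,s):
    p=f['pixels'].astype(int); m=(p[...,2]>p[...,0]+50); m[:160]=0;m[215:]=0;m[:,:200]=0;m[:,300:]=0
    c,_=cv2.findContours(m.astype(np.uint8),0,2); c=max(c,key=cv2.contourArea); vx,vy,x0,y0=cv2.fitLine(c,2,0,.01,.01).ravel()
    a=ray(f,x0,y0,.054);b=ray(f,x0+vx,y0+vy,.054); print('bar',a.round(4),np.degrees(np.arctan2(*(b-a)[[1,0]])), c.reshape(-1,2).min(0),c.reshape(-1,2).max(0))
E
```

```text
pivot [ 0.524  -0.0519  0.0542] at h: [ 0.5227 -0.0515  0.06  ] [ 0.5264 -0.0496  0.06  ] seat [0.6014 0.0962 0.0542]
anv-x-y [0.6242 0.0781 0.0561] at h: [0.6219 0.0795 0.06  ] [0.6266 0.0775 0.06  ]  
anv-x+y [0.6214 0.1146 0.059 ] at h: [0.6209 0.1147 0.06  ] [0.6219 0.1146 0.06  ]  
anv+x-y [0.6481 0.0796 0.0623] at h: [0.6485 0.0801 0.06  ] [0.6478 0.0785 0.06  ]  
jaw tip [0.5464 0.1053 0.0671] at h: [0.5489 0.1047 0.06  ] [0.5429 0.1046 0.06  ]  
paddle top [ 0.5528 -0.1986  0.0837] at h: [ 0.5532 -0.1986  0.08  ] [ 0.5518 -0.2013  0.08  ]  
seat -y+x? [0.6179 0.0766 0.037 ] at h: [0.628  0.0722 0.015 ] [0.6072 0.0761 0.015 ]  
red knob [ 0.5513 -0.1526  0.0579] at h: [ 0.5511 -0.1526  0.06  ] [ 0.552  -0.1513  0.06  ]  
lever pin2 [ 0.5393 -0.1338  0.0479] at h: [ 0.5374 -0.1334  0.06  ] [ 0.5434 -0.1272  0.06  ]  
seat top [0.5849 0.0728 0.015 ]
seat top [0.622  0.0723 0.015 ]
seat top [0.569  0.1202 0.015 ]
seat sc [0.5607 0.116  0.015 ]
seat sc [0.623  0.1207 0.015 ]
seat sc [0.6072 0.0761 0.015 ]
seat sc [0.5529 0.0717 0.015 ]
bar [ 0.4637 -0.0941  0.054 ] -144.41404720030133 [265 197] [275 210]
bar [ 0.4613 -0.097   0.054 ] -138.35139422199697 [237 173] [242 187]
```

```bash
cat >> h.py <<'E'
def go(o,p,ang=None):
    "scaled shift/turn from current pose to world TCP p with tool x at angle ang deg (tool y down)"
    M=R.from_rotvec(o['orientation']).as_matrix(); d=M.T@(np.asarray(p)-o['tcp_pos'])/.3
    if ang is None: return d.round(3),None
    a=np.radians(ang); x=np.array([np.cos(a),np.sin(a),0]); y=np.array([0,0,-1.]); T=np.stack([x,y,np.cross(x,y)],1)
    return d.round(3),(R.from_matrix(M.T@T).as_rotvec()/(np.pi/2)).round(3)
def st(o): 
    M=R.from_rotvec(o['orientation']).as_matrix()
    print('t',round(o['clock'],2),'tcp',o['tcp_pos'].round(4),'F',o['contact_force'].round(1),'w',round(o['grip_width'],4),'xang',np.degrees(np.arctan2(M[1,0],M[0,0])).round(2),'down',M[:,1].round(3))
E
python3 - <<'E'
from h import *
from bench import r
o=r.get_obs(); st(o)
print(go(o,[.45,-.38,.40],-90.5))
E
```

```text
t 0.1 tcp [ 0.2818 -0.6131  0.4038] F [ 0.1 -0.2  0.1] w 0.0852 xang -65.32 down [-0.001  0.001 -1.   ]
(array([-0.472,  0.013,  0.834]), array([ 0.   ,  0.28 , -0.001]))
```

Look-alikes:
- **Block:** the box in the grey tray at top (154,207), brass visible on its robot side. The round thing beside it at (163,190) is flange_b.
- **Done tray:** the smaller green at top (332,201), about 150x135 mm. The larger one at (341,274) is the decoy.
- **Release lever:** the red lever on the plate at top (297,177), not the screwdriver at (393,215).
- **Handle:** the blue bar at (270,203).

The close crops confirmed the block and the pliers.

>>> step_arm:
  xyz:
    - [-0.16,0,0.28]
    - [-0.32,0,0.56]
    - [-0.472,0.013,0.834]
    - [-0.472,0.013,0.834]
    - [-0.472,0.013,0.834]
    - [-0.472,0.013,0.834]
    - [-0.472,0.013,0.834]
  rotation:
    - [0,0.09,0]
    - [0,0.18,0]
    - [0,0.28,0]
    - [0,0.28,0]
    - [0,0.28,0]
    - [0,0.28,0]
    - [0,0.28,0]
  grip: 0
  force: 40

```text
clock: 0.98
tcp_pos: [0.4494, -0.3806, 0.3999]
orientation: [-1.205, 1.218, -1.215]
contact_force: [0.1, -0.8, 0.2]
grip_width: 0.0854
```

```bash
python3 - <<'E'
from h import *
from bench import r
o=r.get_obs(); st(o)
print(go(o,[.53,-.1,.40],-90.5))
E
```

```text
t 0.97 tcp [ 0.4494 -0.3806  0.3999] F [ 0.1 -0.8  0.2] w 0.0854 xang -90.56 down [-0.002  0.001 -1.   ]
(array([-0.938,  0.   ,  0.26 ]), array([ 0.001, -0.001, -0.001]))
```

>>> step_arm:
  xyz:
    - [-0.2,0,0.1]
    - [-0.4,0,0.2]
    - [-0.6,0,0.26]
    - [-0.8,0,0.26]
    - [-1,0,0.26]
    - [-1,0,0.26]
  rotation:
    - [0,0,0]
    - [0,0,0]
    - [0,0,0]
    - [0,0,0]
    - [0,0,0]
    - [0,0,0]

```text
clock: 1.72
tcp_pos: [0.5303, -0.0777, 0.4002]
orientation: [-1.207, 1.215, -1.209]
contact_force: [0.4, -1.5, -0.2]
grip_width: 0.0851
```

>>> step_arm:
  xyz:
    - [-0.2,0,0]
    - [-0.4,0,0]
    - [-0.6,0,-0.1]
    - [-0.8,0,-0.15]
    - [-0.97,0,-0.2]
    - [-0.97,0,-0.2]
  rotation:
    - [0,0,0]
    - [0,0,0]
    - [0,0,0]
    - [0,0,0]
    - [0,0,0]
    - [0,0,0]

```text
clock: 2.48
tcp_pos: [0.4708, 0.2162, 0.4013]
orientation: [-1.208, 1.212, -1.205]
contact_force: [0.7, -1.3, -0.7]
grip_width: 0.0856
```

```bash
python3 - <<'E'
from h import *
from bench import r
o=r.get_obs(); st(o)
print(go(o,[.457,.332,.30],-90.5),go(o,[.457,.332,.196],-90.5))
E
```

```text
t 2.48 tcp [0.4708 0.2162 0.4013] F [ 0.7 -1.3 -0.7] w 0.0856 xang -89.94 down [-0.002  0.004 -1.   ]
(array([-0.385,  0.339, -0.045]), array([ 0.001,  0.006, -0.003])) (array([-0.383,  0.686, -0.045]), array([ 0.001,  0.006, -0.003]))
```

>>> step_arm:
  xyz:
    - [-0.2,0.15,-0.03]
    - [-0.385,0.34,-0.045]
    - [-0.385,0.34,-0.045]
    - [-0.385,0.34,-0.045]
    - [-0.385,0.34,-0.045]
  rotation:
    - [0,0.005,0]
    - [0,0.006,0]
    - [0,0.006,-0.003]
    - [0,0.006,-0.003]
    - [0,0.006,-0.003]

```text
clock: 3.1
tcp_pos: [0.4589, 0.3297, 0.3002]
orientation: [-1.205, 1.218, -1.219]
contact_force: [0.0, -0.5, 0.5]
grip_width: 0.0855
```

```bash
python3 - <<'E'
from h import *
from bench import r
o=r.get_obs(); st(o)
f=grab(r,'scene','s1.png'); crop(f,260,180,420,300,5,'s1c.png')
f=grab(r,'top','t1.png'); crop(f,90,150,230,255,5,'t1c.png')
print(go(o,[.457,.332,.196],-90.5))
E
```

```text
t 3.1 tcp [0.4589 0.3297 0.3002] F [ 0.  -0.5  0.5] w 0.0855 xang -90.7 down [-0.001 -0.001 -1.   ]
(array([-0.008,  0.347, -0.006]), array([ 0.   , -0.002,  0.001]))
```

View pics/s1c.png

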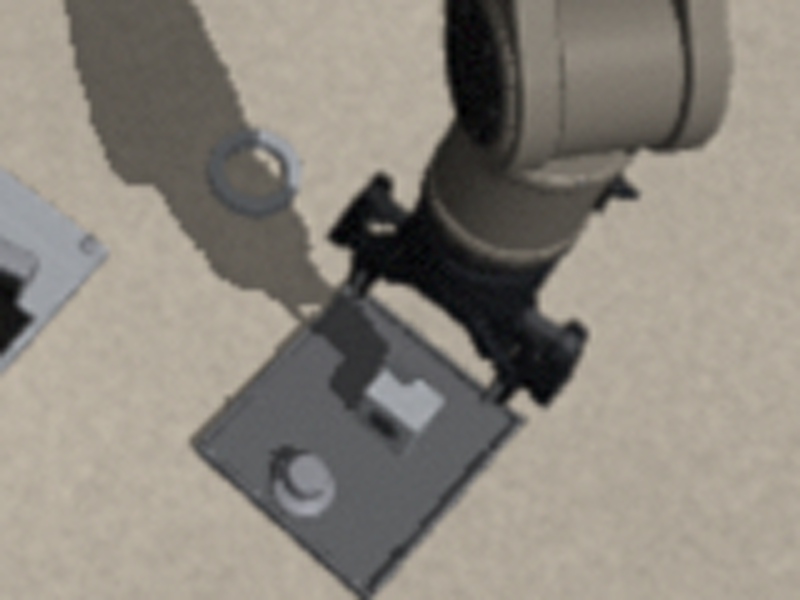

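View pics/t1c.png

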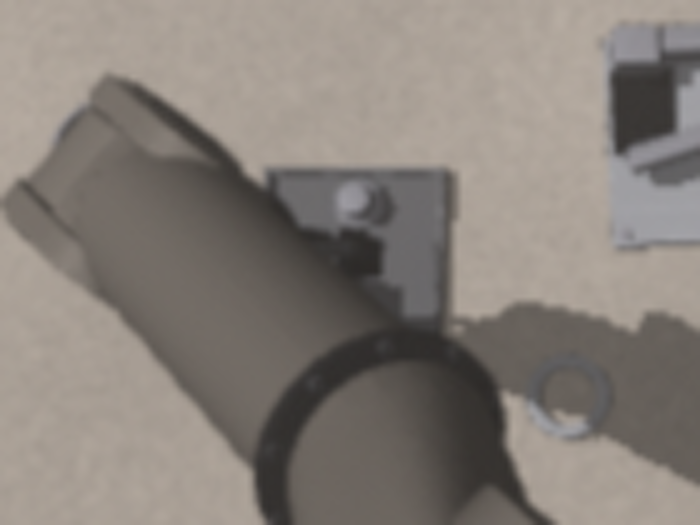

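The open fingers straddle the block across its y width (block at about (400,400) in the crop), so I descend.

>>> step_arm:
  xyz:
    - [-0.008,0.12,-0.006]
    - [-0.008,0.24,-0.006]
    - [-0.008,0.35,-0.006]
    - [-0.008,0.35,-0.006]
    - [-0.008,0.35,-0.006]
  rotation:
    - [0,0,0]
    - [0,0,0]
    - [0,0,0]
    - [0,0,0]
    - [0,0,0]

```text
clock: 3.82
tcp_pos: [0.4578, 0.3323, 0.1975]
orientation: [-1.201, 1.218, -1.219]
contact_force: [-0.1, 0.2, -0.1]
grip_width: 0.0853
```

>>> step_arm:
  xyz:
    - [0,0,0]
    - [0,0,0]
    - [0,0,0]
    - [0,0,0]
    - [0,0,0]
    - [0,0,0]
  rotation:
    - [0,0,0]
    - [0,0,0]
    - [0,0,0]
    - [0,0,0]
    - [0,0,0]
    - [0,0,0]
  grip: 0.7
  force: 40

```text
clock: 4.58
tcp_pos: [0.4582, 0.3325, 0.1985]
orientation: [-1.199, 1.217, -1.22]
contact_force: [0.8, -0.3, 7.8]
grip_width: 0.0392
```

```bash
python3 - <<'E'
from h import *
from bench import r
o=r.get_obs(); st(o)
f=grab(r,'scene','s2.png'); crop(f,260,180,420,300,5,'s2c.png')
E
```

```text
t 4.58 tcp [0.4582 0.3325 0.1985] F [ 0.8 -0.3  7.8] w 0.0392 xang -90.76 down [ 0.004  0.001 -1.   ]
```

View pics/s2c.png

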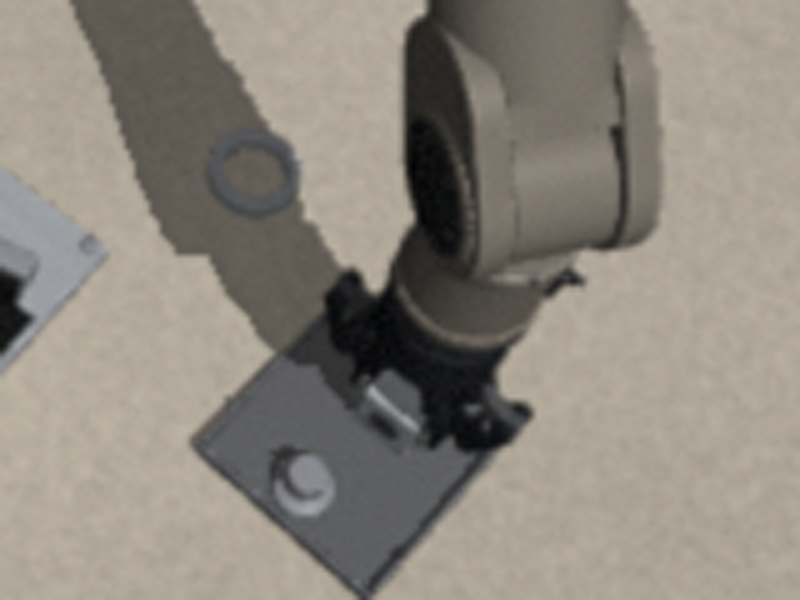

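Held at 39 mm across the width. Lifting it and carrying it over the seat.

>>> step_arm:
  xyz:
    - [0,-0.12,0]
    - [0,-0.25,0]
    - [0,-0.36,0]
    - [0,-0.36,0]
  rotation:
    - [0,0,0]
    - [0,0,0]
    - [0,0,0]
    - [0,0,0]

```text
clock: 5.12
tcp_pos: [0.4583, 0.333, 0.3091]
orientation: [-1.194, 1.215, -1.219]
contact_force: [0.1, -0.5, -2.0]
grip_width: 0.0393
```

```bash
python3 - <<'E'
from h import *
from bench import r
o=r.get_obs(); st(o)
print(go(o,[.602,.0965,.30],-87.8))
E
```

```text
t 5.12 tcp [0.4583 0.333  0.3091] F [ 0.1 -0.5 -2. ] w 0.0393 xang -90.76 down [ 0.008  0.004 -1.   ]
(array([0.782, 0.031, 0.489]), array([-0.005, -0.033, -0.003]))
```

>>> step_arm:
  xyz:
    - [0.13,0.005,0.08]
    - [0.26,0.01,0.16]
    - [0.39,0.015,0.245]
    - [0.52,0.02,0.325]
    - [0.65,0.025,0.405]
    - [0.782,0.031,0.489]
    - [0.782,0.031,0.489]
    - [0.782,0.031,0.489]
    - [0.782,0.031,0.489]
  rotation:
    - [0,-0.005,0]
    - [0,-0.01,0]
    - [0,-0.015,0]
    - [-0.005,-0.02,0]
    - [-0.005,-0.03,-0.003]
    - [-0.005,-0.033,-0.003]
    - [-0.005,-0.033,-0.003]
    - [-0.005,-0.033,-0.003]
    - [-0.005,-0.033,-0.003]

```text
clock: 6.25
tcp_pos: [0.6011, 0.0981, 0.2993]
orientation: [-1.229, 1.18, -1.178]
contact_force: [0.4, 0.0, -1.6]
grip_width: 0.0392
```

```bash
python3 - <<'E'
from h import *
from bench import r
o=r.get_obs(); st(o)
print(go(o,[.602,.0965,.225],-87.8),go(o,[.602,.0965,.2095],-87.8))
f=grab(r,'scene','s3.png'); crop(f,180,140,310,250,5,'s3c.png')
f=grab(r,'top','t3.png'); crop(f,190,130,310,230,6,'t3c.png')
E
```

```text
t 6.25 tcp [0.6011 0.0981 0.2993] F [ 0.4  0.  -1.6] w 0.0392 xang -87.65 down [-0.001  0.    -1.   ]
(array([0.005, 0.248, 0.003]), array([ 0.001,  0.002, -0.   ])) (array([0.005, 0.299, 0.003]), array([ 0.001,  0.002, -0.   ]))
```

View pics/s3c.png

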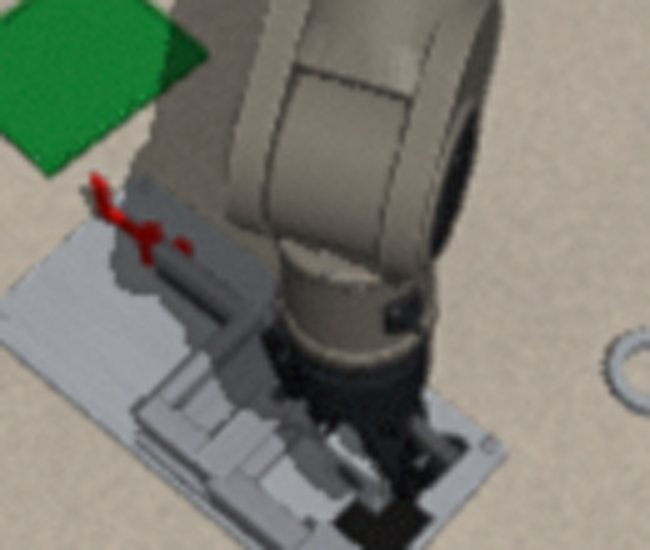

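View pics/t3c.png

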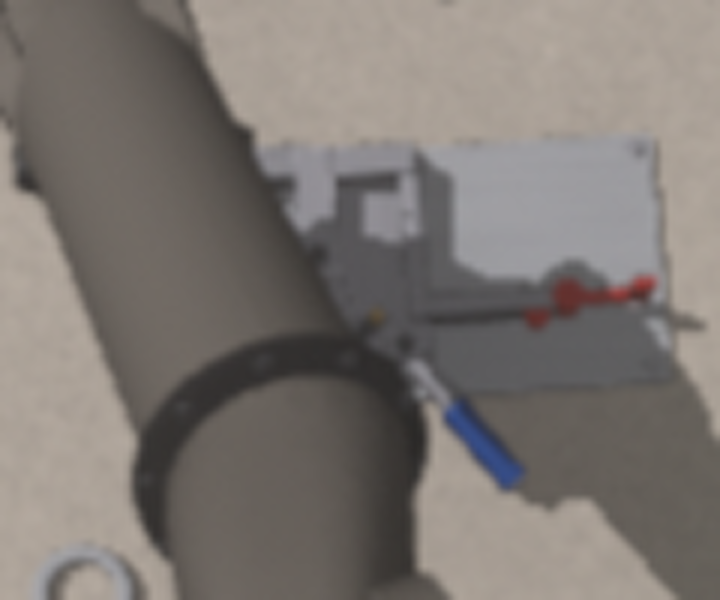

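The held block is right above the seat (crop about (360,480)), with the anvil beyond it. Descending in stages.

>>> step_arm:
  xyz:
    - [0.005,0.1,0.003]
    - [0.005,0.18,0.003]
    - [0.005,0.25,0.003]
    - [0.005,0.25,0.003]
    - [0.005,0.25,0.003]
  rotation:
    - [0,0,0]
    - [0,0,0]
    - [0,0,0]
    - [0,0,0]
    - [0,0,0]

```text
clock: 6.98
tcp_pos: [0.6026, 0.097, 0.2256]
orientation: [-1.228, 1.178, -1.179]
contact_force: [0.3, -0.3, -2.1]
grip_width: 0.0393
```

```bash
python3 - <<'E'
from h import *
from bench import r
o=r.get_obs(); st(o)
print(go(o,[.602,.0965,.2095],-87.8))
f=grab(r,'scene','s4.png'); crop(f,220,180,300,250,8,'s4c.png')
E
```

```text
t 6.97 tcp [0.6026 0.097  0.2256] F [ 0.3 -0.3 -2.1] w 0.0393 xang -87.62 down [ 0.  0. -1.]
(array([ 0.002,  0.054, -0.002]), array([-0.   ,  0.002, -0.   ]))
```

View pics/s4c.png

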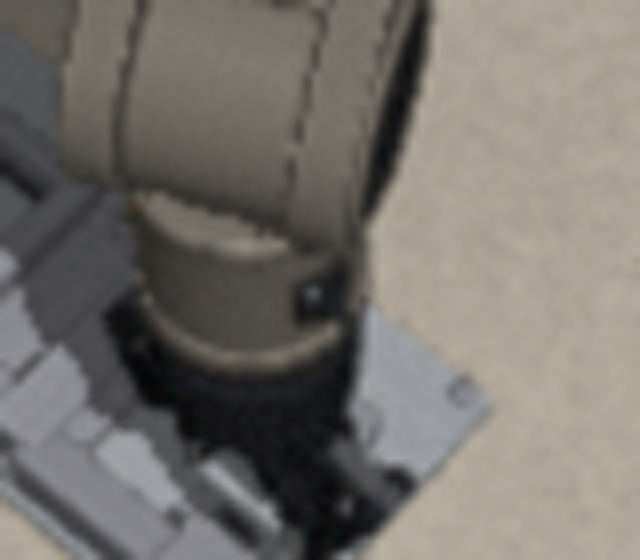

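>>> step_arm:
  xyz:
    - [0.001,0.025,-0.002]
    - [0.002,0.045,-0.002]
    - [0.002,0.052,-0.002]
    - [0.002,0.052,-0.002]
  rotation:
    - [0,0,0]
    - [0,0,0]
    - [0,0,0]
    - [0,0,0]

```text
clock: 7.52
tcp_pos: [0.6022, 0.0962, 0.2101]
orientation: [-1.228, 1.178, -1.179]
contact_force: [0.5, 0.4, -1.5]
grip_width: 0.0392
```

>>> step_arm:
  xyz:
    - [0,0.005,0]
    - [0,0.009,0]
    - [0,0.009,0]
  rotation:
    - [0,0,0]
    - [0,0,0]
    - [0,0,0]

```text
clock: 7.9
tcp_pos: [0.6023, 0.0964, 0.2095]
orientation: [-1.227, 1.178, -1.18]
contact_force: [-6.3, -2.0, 16.0]
grip_width: 0.0395
```

Contact felt (+16 N), so the block is seated. Opening modestly.

>>> step_arm:
  xyz:
    - [0,0,0]
    - [0,0,0]
    - [0,0,0]
    - [0,0,0]
  rotation:
    - [0,0,0]
    - [0,0,0]
    - [0,0,0]
    - [0,0,0]
  grip: 0.35

```text
clock: 8.4
tcp_pos: [0.6023, 0.0964, 0.2093]
orientation: [-1.228, 1.178, -1.18]
contact_force: [0.1, -0.6, -0.1]
grip_width: 0.0557
```

>>> step_arm:
  xyz:
    - [0,-0.1,0]
    - [0,-0.2,0]
    - [0,-0.35,0]
    - [0,-0.5,0]
    - [0,-0.5,0]
  rotation:
    - [0,0,0]
    - [0,0,0]
    - [0,0,0]
    - [0,0,0]
    - [0,0,0]

```text
clock: 9.02
tcp_pos: [0.6033, 0.0969, 0.3634]
orientation: [-1.221, 1.173, -1.182]
contact_force: [0.5, -0.2, -0.0]
grip_width: 0.0554
```

```bash
python3 - <<'E'
from h import *
from bench import r
o=r.get_obs(); st(o)
print(go(o,[.42,-.06,.33],-88))
f=grab(r,'scene','s5.png'); crop(f,180,140,310,250,5,'s5c.png')
E
```

```text
t 9.03 tcp [0.6033 0.0969 0.3634] F [ 0.5 -0.2 -0. ] w 0.0554 xang -87.66 down [ 0.009  0.001 -1.   ]
(array([ 0.498,  0.105, -0.633]), array([-0.006,  0.004, -0.001]))
```

View pics/s5c.png

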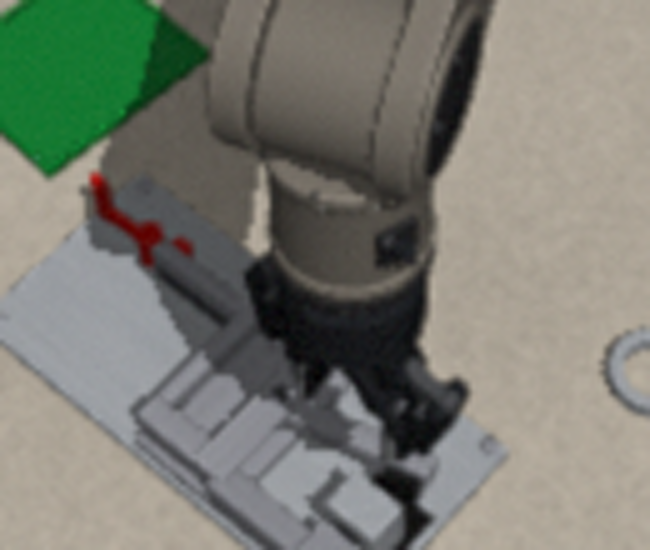

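The block stands square on the seat between the jaws (crop about (365,505)). Next is the handle: closed fingers, with the flat side following the arc.

```bash
cat >> h.py <<'E'
PIV=np.array([.524,-.052])
def hp(th,gap=0,z=.2,rad=.085,half=.018):
    a=.95-th; c,s_=np.cos(yaw),np.sin(yaw); Rm=np.array([[c,-s_],[s_,c]])
    g=PIV+Rm@np.array([-np.sin(a),-np.cos(a)])*rad; n=Rm@np.array([np.cos(a),-np.sin(a)])
    p=g-n*(half+gap); return [p[0],p[1],z], np.degrees(np.arctan2(n[1],n[0]))-90
E
python3 - <<'E'
from h import *
from bench import r
o=r.get_obs(); st(o)
p,a=hp(0,.012,.33); print(p,a); print(go(o,p,a))
for th in (0,.3,.6,.9): print(hp(th))
E
```

```text
t 9.07 tcp [0.6025 0.0965 0.361 ] F [-0.9 -0.1 -1.3] w 0.056 xang -87.66 down [ 0.005  0.    -1.   ]
[np.float64(0.4384230141669596), np.float64(-0.08031217928262671), 0.33] -142.25375091593105
(array([ 0.567,  0.1  , -0.571]), array([-0.003,  0.607, -0.002]))
([np.float64(0.4457690003538118), np.float64(-0.08980093509899048), 0.2], np.float64(-142.25375091593105))
([np.float64(0.46043401160966957), np.float64(-0.11123145380589922), 0.2], np.float64(-125.06501706200638))
([np.float64(0.4807771832929536), np.float64(-0.127371003150476), 0.2], np.float64(-107.87628320808169))
([np.float64(0.5049813204642718), np.float64(-0.13677788525740234), 0.2], np.float64(-90.68754935415699))
```

>>> step_arm:
  xyz:
    - [0.1,0,-0.1]
    - [0.2,0,-0.2]
    - [0.3,0.05,-0.3]
    - [0.4,0.1,-0.4]
    - [0.5,0.1,-0.5]
    - [0.567,0.1,-0.571]
    - [0.567,0.1,-0.571]
    - [0.567,0.1,-0.571]
    - [0.567,0.1,-0.571]
  rotation:
    - [0,0.1,0]
    - [0,0.2,0]
    - [0,0.3,0]
    - [0,0.4,0]
    - [0,0.5,0]
    - [0,0.607,0]
    - [0,0.607,0]
    - [0,0.607,0]
    - [0,0.607,0]
  grip: 1

```text
clock: 10.2
tcp_pos: [0.4391, -0.0796, 0.3298]
orientation: [-0.627, 1.839, -1.84]
contact_force: [-0.6, -0.0, 0.0]
grip_width: 0.0002
```

```bash
python3 - <<'E'
from h import *
from bench import r
o=r.get_obs(); st(o); print(o['joints'].round(2))
p,a=hp(0,.012,.2); print(go(o,p,a))
E
```

```text
t 10.2 tcp [ 0.4391 -0.0796  0.3298] F [-0.6 -0.   0. ] w 0.0002 xang -142.14 down [ 0.004  0.001 -1.   ]
[ 0.1   0.2  -0.07  2.15  0.02  0.78 -2.46]
(array([ 0.005,  0.433, -0.   ]), array([-0.001,  0.001, -0.003]))
```

>>> step_arm:
  xyz:
    - [0.002,0.1,0]
    - [0.005,0.2,0]
    - [0.005,0.2,0]
    - [0.005,0.2,0]
  rotation:
    - [0,0,-0.003]
    - [0,0,-0.003]
    - [0,0,-0.003]
    - [0,0,-0.003]

```text
clock: 10.7
tcp_pos: [0.4388, -0.0802, 0.2705]
orientation: [-0.631, 1.838, -1.842]
contact_force: [0.2, -0.6, 0.8]
grip_width: -0.0
```

```bash
python3 - <<'E'
from h import *
from bench import r
o=r.get_obs(); st(o); print(o['joints'].round(2))
f=grab(r,'scene','s6.png'); crop(f,180,130,300,230,6,'s6c.png')
f=grab(r,'top','t6.png'); crop(f,205,145,305,245,6,'t6c.png')
p,a=hp(0,.012,.2); print(go(o,p,a))
E
```

```text
t 10.7 tcp [ 0.4388 -0.0802  0.2705] F [ 0.2 -0.6  0.8] w -0.0 xang -142.09 down [ 0.001 -0.002 -1.   ]
[ 0.09  0.3  -0.06  2.2   0.04  0.64 -2.47]
(array([ 0.001,  0.235, -0.001]), array([-0.002,  0.002,  0.   ]))
```

View pics/s6c.png

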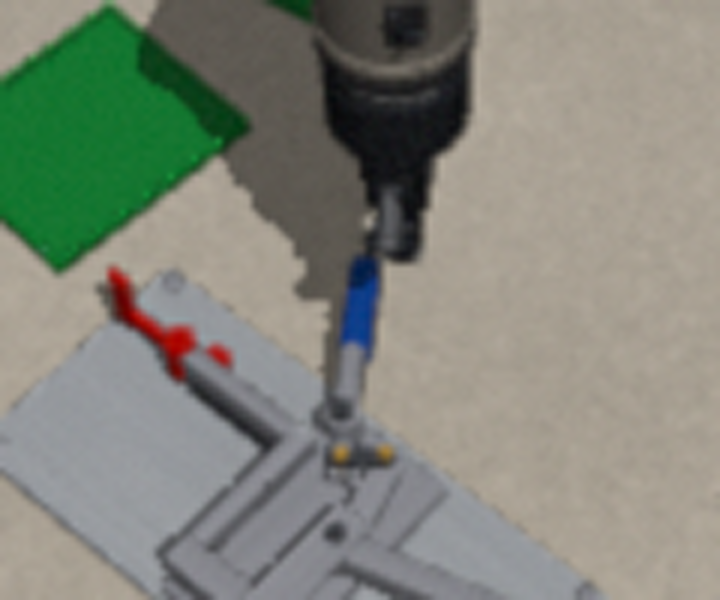

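View pics/t6c.png

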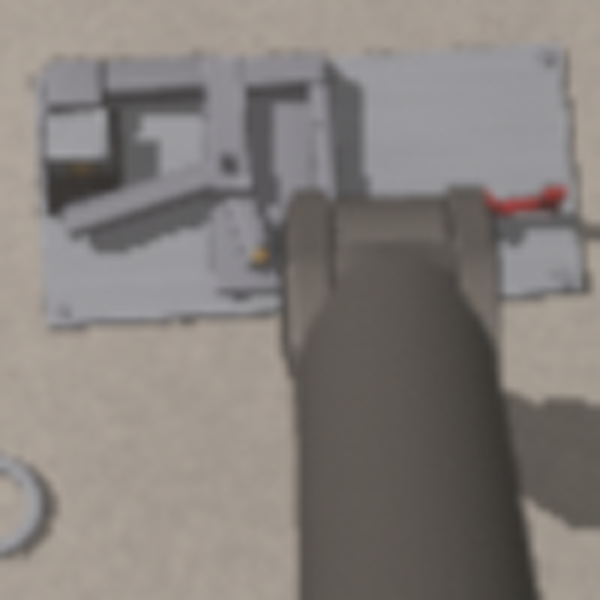

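The block's plug faces the moving jaw (top crop (80,168)). The fingertip is to the +y side of the bar. Descending slowly.

>>> step_arm:
  xyz:
    - [0.001,0.08,-0.002]
    - [0.001,0.16,-0.003]
    - [0.001,0.235,-0.004]
    - [0.001,0.235,-0.004]
    - [0.001,0.235,-0.004]
  rotation:
    - [0,0,0]
    - [0,0,0]
    - [0,0,0]
    - [0,0,0]
    - [0,0,0]

```text
clock: 11.42
tcp_pos: [0.4387, -0.0798, 0.2015]
orientation: [-0.628, 1.836, -1.843]
contact_force: [-0.1, -0.6, 0.2]
grip_width: 0.0
```

```bash
python3 - <<'E'
from h import *
from bench import r
o=r.get_obs(); st(o); print(o['joints'].round(2))
f=grab(r,'scene','s7.png'); crop(f,180,130,300,230,6,'s7c.png')
for th in (0,.1,.2,.3,.4,.5,.6,.7,.8): p,a=hp(th); print(th,go(o,p,a))
E
```

```text
t 11.43 tcp [ 0.4387 -0.0798  0.2015] F [-0.1 -0.6  0.2] w 0.0 xang -142.11 down [ 0.004 -0.002 -1.   ]
[ 0.08  0.44 -0.05  2.24  0.06  0.46 -2.5 ]
0 (array([0.002, 0.005, 0.041]), array([-0.003,  0.002, -0.001]))
0.1 (array([0.007, 0.005, 0.069]), array([-0.003, -0.062, -0.001]))
0.2 (array([0.008, 0.005, 0.098]), array([-0.003, -0.126, -0.001]))
0.3 (array([0.007, 0.005, 0.127]), array([-0.003, -0.189, -0.001]))
0.4 (array([0.003, 0.006, 0.156]), array([-0.003, -0.253, -0.001]))
0.5 (array([-0.004,  0.006,  0.184]), array([-0.003, -0.317, -0.001]))
0.6 (array([-0.013,  0.006,  0.211]), array([-0.003, -0.38 , -0.   ]))
0.7 (array([-0.026,  0.006,  0.237]), array([-0.003, -0.444, -0.   ]))
0.8 (array([-0.04 ,  0.006,  0.262]), array([-0.003, -0.508, -0.   ]))
```

View pics/s7c.png

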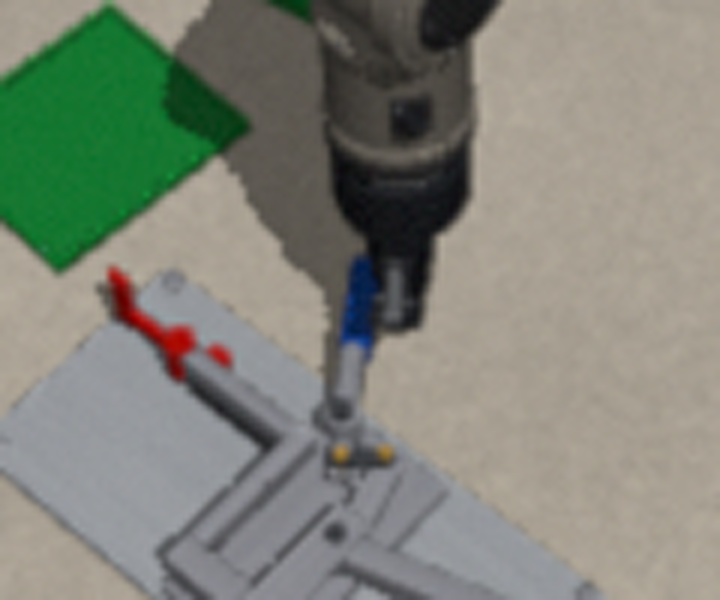

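Finger beside the blue grip (crop (400,300)) with a small gap. Starting the push.

>>> step_arm:
  xyz:
    - [0.002,0.004,0.02]
    - [0.002,0.004,0.041]
    - [0.007,0.004,0.069]
    - [0.008,0.004,0.098]
    - [0.007,0.004,0.127]
    - [0.007,0.004,0.127]
  rotation:
    - [0,0,0]
    - [0,0,0]
    - [0,-0.062,0]
    - [0,-0.126,0]
    - [0,-0.189,0]
    - [0,-0.189,0]

```text
clock: 12.22
tcp_pos: [0.4605, -0.1114, 0.2006]
orientation: [-0.85, 1.641, -1.648]
contact_force: [-1.9, 2.4, 1.1]
grip_width: 0.0002
```

```bash
python3 - <<'E'
from h import *
from bench import r
o=r.get_obs(); st(o)
f=grab(r,'scene','s8.png'); crop(f,180,130,300,230,6,'s8c.png')
for th in (.3,.4,.5,.6,.7,.8,.85,.9): p,a=hp(th); print(th,go(o,p,a))
E
```

```text
t 12.22 tcp [ 0.4605 -0.1114  0.2006] F [-1.9  2.4  1.1] w 0.0002 xang -125.2 down [ 0.004 -0.002 -1.   ]
0.3 (array([-0.   ,  0.002, -0.   ]), array([-0.003, -0.001, -0.001]))
0.4 (array([0.004, 0.002, 0.028]), array([-0.003, -0.065, -0.001]))
0.5 (array([0.006, 0.002, 0.057]), array([-0.003, -0.129, -0.   ]))
0.6 (array([0.005, 0.002, 0.086]), array([-0.003, -0.192, -0.   ]))
0.7 (array([0.   , 0.002, 0.115]), array([-0.003, -0.256, -0.   ]))
0.8 (array([-0.007,  0.003,  0.143]), array([-0.003, -0.32 , -0.   ]))
0.85 (array([-0.011,  0.003,  0.156]), array([-0.003, -0.352,  0.   ]))
0.9 (array([-0.016,  0.003,  0.17 ]), array([-0.003, -0.383,  0.   ]))
```

View pics/s8c.png

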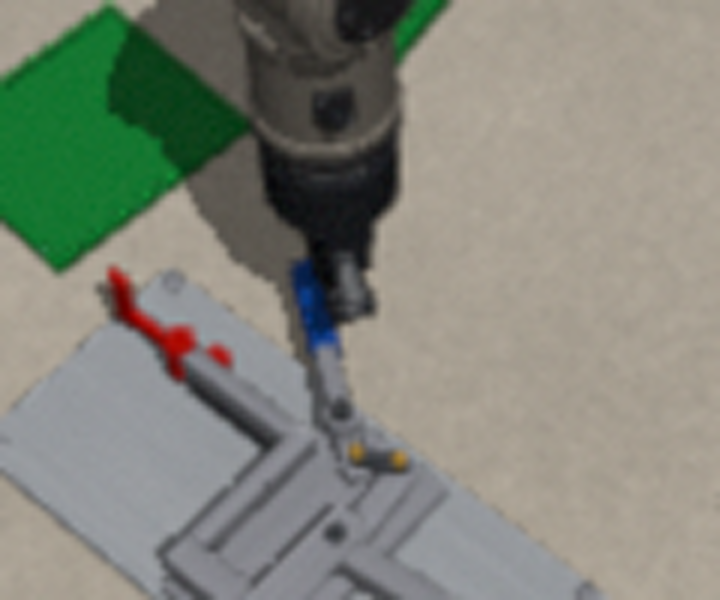

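The handle is swinging with the finger, at 3 N of contact. Continuing.

>>> step_arm:
  xyz:
    - [0.004,0.002,0.028]
    - [0.006,0.002,0.057]
    - [0.005,0.002,0.086]
    - [0.0,0.002,0.115]
    - [0.0,0.002,0.115]
  rotation:
    - [0,-0.065,0]
    - [0,-0.129,0]
    - [0,-0.192,0]
    - [0,-0.256,0]
    - [0,-0.256,0]

```text
clock: 12.9
tcp_pos: [0.486, -0.1301, 0.1994]
orientation: [-1.103, 1.367, -1.364]
contact_force: [-10.5, 5.5, 9.0]
grip_width: -0.0001
```

```bash
python3 - <<'E'
from h import *
from bench import r
o=r.get_obs(); st(o)
f=grab(r,'scene','s9.png'); crop(f,180,130,300,230,6,'s9c.png')
for th in (.7,.75,.8,.85,.9,.95): p,a=hp(th); print(th,go(o,p,a))
E
```

```text
t 12.9 tcp [ 0.486  -0.1301  0.1994] F [-10.5   5.5   9. ] w -0.0001 xang -102.24 down [-0.003 -0.    -1.   ]
0.7 (array([ 0.002, -0.002,  0.009]), array([ 0.002, -0.001,  0.001]))
0.75 (array([ 0.005, -0.002,  0.023]), array([ 0.002, -0.033,  0.001]))
0.8 (array([ 0.007, -0.002,  0.037]), array([ 0.002, -0.065,  0.001]))
0.85 (array([ 0.008, -0.002,  0.052]), array([ 0.002, -0.097,  0.001]))
0.9 (array([ 0.008, -0.002,  0.066]), array([ 0.002, -0.128,  0.   ]))
0.95 (array([ 0.008, -0.002,  0.081]), array([ 0.002, -0.16 ,  0.   ]))
```

View pics/s9c.png

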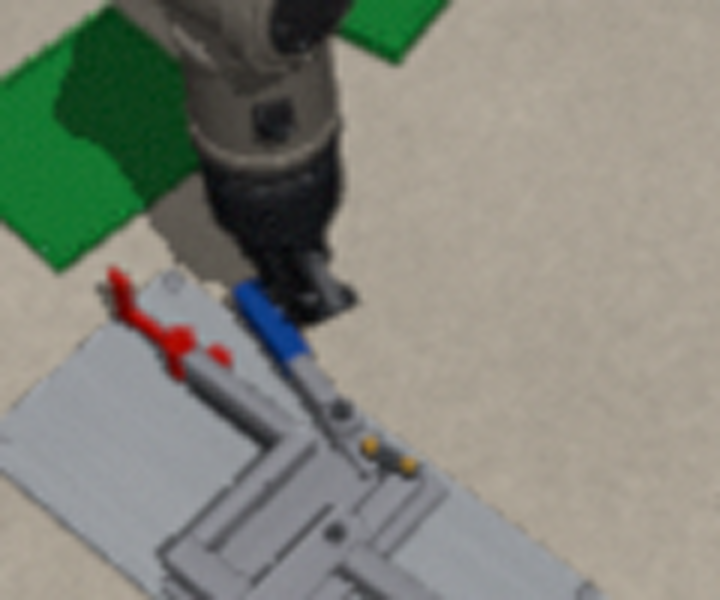

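12 N with about 3 mm of lag, as expected. I'll go on in small steps.

>>> step_arm:
  xyz:
    - [0.005,0,0.023]
    - [0.007,0,0.037]
    - [0.008,0,0.052]
    - [0.008,0,0.052]
  rotation:
    - [0,-0.033,0]
    - [0,-0.065,0]
    - [0,-0.097,0]
    - [0,-0.097,0]

```text
clock: 13.45
tcp_pos: [0.4995, -0.1355, 0.1987]
orientation: [-1.183, 1.26, -1.253]
contact_force: [-4.5, 2.1, -1.1]
grip_width: 0.0003
```

```bash
python3 - <<'E'
from h import *
from bench import r
o=r.get_obs(); st(o)
f=grab(r,'scene','s10.png'); crop(f,180,130,300,230,6,'s10c.png')
for th in (.8,.85,.87,.9,.92,.95): p,a=hp(th); print(th,go(o,p,a))
E
```

```text
t 13.45 tcp [ 0.4995 -0.1355  0.1987] F [-4.5  2.1 -1.1] w 0.0003 xang -93.66 down [-0.006 -0.    -1.   ]
0.8 (array([-0.003, -0.004, -0.01 ]), array([0.004, 0.031, 0.   ]))
0.85 (array([ 0.001, -0.004,  0.004]), array([ 0.004, -0.001,  0.   ]))
0.87 (array([ 0.002, -0.004,  0.01 ]), array([ 0.004, -0.014,  0.   ]))
0.9 (array([ 0.003, -0.004,  0.019]), array([ 0.004, -0.033,  0.   ]))
0.92 (array([ 0.004, -0.004,  0.024]), array([ 0.004, -0.046,  0.   ]))
0.95 (array([ 0.005, -0.004,  0.033]), array([ 0.004, -0.065,  0.   ]))
```

View pics/s10c.png

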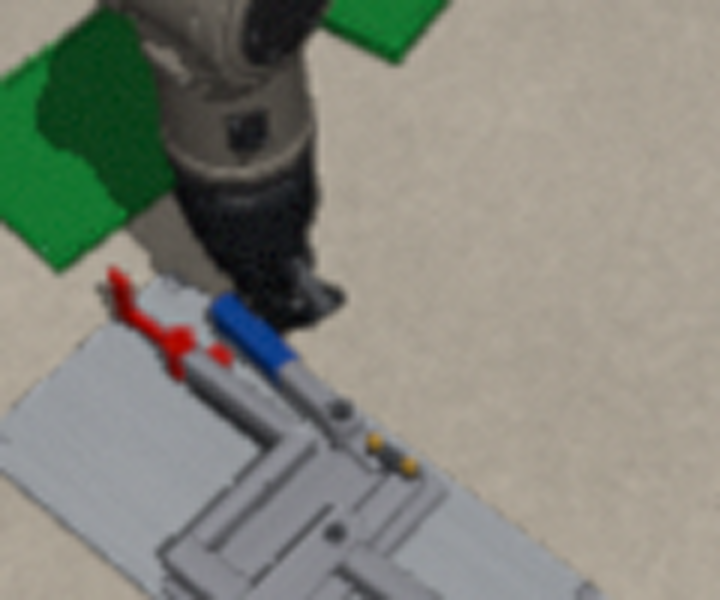

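Force is dropping (4.5 N), so it is near centre. Another few mm.

>>> step_arm:
  xyz:
    - [0.002,-0.003,0.01]
    - [0.003,-0.003,0.016]
    - [0.003,-0.003,0.016]
  rotation:
    - [0,-0.014,0]
    - [0,-0.025,0]
    - [0,-0.025,0]

```text
clock: 13.88
tcp_pos: [0.5054, -0.137, 0.2002]
orientation: [-1.2, 1.23, -1.227]
contact_force: [-0.5, -0.5, -0.4]
grip_width: 0.0001
```

```bash
python3 - <<'E'
from h import *
from bench import r
o=r.get_obs(); st(o)
f=grab(r,'scene','s11.png'); crop(f,180,130,300,230,6,'s11c.png')
E
```

```text
t 13.88 tcp [ 0.5054 -0.137   0.2002] F [-0.5 -0.5 -0.4] w 0.0001 xang -91.44 down [-0.003 -0.001 -1.   ]
```

View pics/s11c.png

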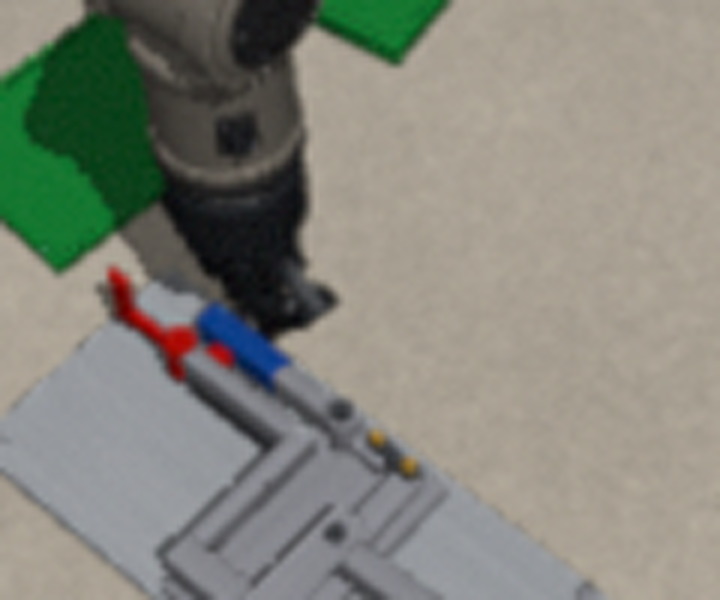

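The force fell to zero and the bar lies parallel to the fixed handle, so it snapped over. Backing off and waiting.

>>> step_arm:
  xyz:
    - [0,0,-0.06]
    - [0,0,-0.13]
    - [0,-0.05,-0.13]
    - [0,-0.15,-0.13]
    - [0,-0.3,-0.13]
    - [0,-0.3,-0.13]
    - [0,-0.3,-0.13]
    - [0,-0.3,-0.13]
    - [0,-0.3,-0.13]
  rotation:
    - [0,0,0]
    - [0,0,0]
    - [0,0,0]
    - [0,0,0]
    - [0,0,0]
    - [0,0,0]
    - [0,0,0]
    - [0,0,0]
    - [0,0,0]

```text
clock: 15.05
tcp_pos: [0.4663, -0.1358, 0.2895]
orientation: [-1.201, 1.231, -1.225]
contact_force: [-0.0, 0.1, -0.4]
grip_width: 0.0001
```

```bash
python3 - <<'E'
from h import *
from bench import r
o=r.get_obs(); st(o)
f=grab(r,'scene','s12.png'); crop(f,180,150,300,250,6,'s12c.png')
print('paddle',tri)
for y in(0,): pass
print(go(o,[.549-.040,-.1977-.006,.30],-87.8),go(o,[.549-.040,-.1977-.006,.222],-87.8))
E
```

```text
t 15.05 tcp [ 0.4663 -0.1358  0.2895] F [-0.   0.1 -0.4] w 0.0001 xang -91.44 down [-0.005 -0.    -1.   ]
paddle <function tri at 0x7f5d81500220>
(array([ 0.223, -0.036,  0.148]), array([ 0.003, -0.04 , -0.   ])) (array([0.223, 0.224, 0.149]), array([ 0.003, -0.04 , -0.   ]))
```

View pics/s12c.png

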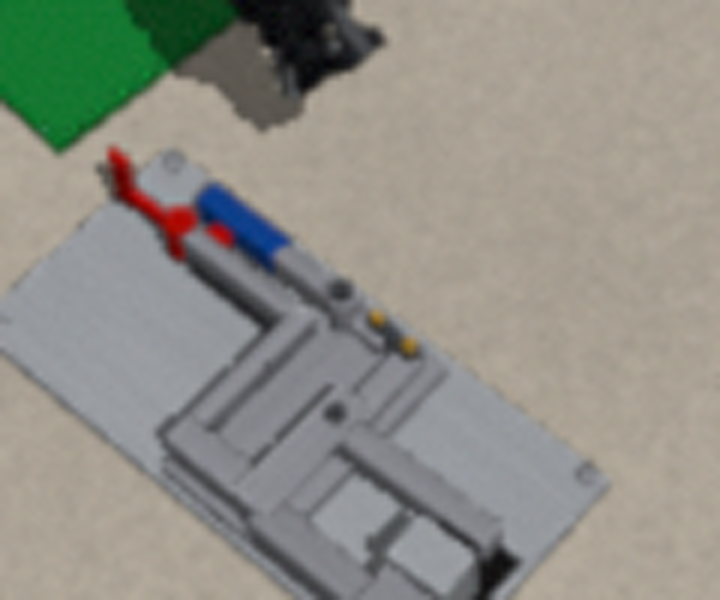

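Locked: the handle is parallel to the fixed handle (crop (240,225)), the jaw is against the block (435,555) and nothing touches them. Next the release paddle, approached from its -x side beyond the handle's end.

>>> step_arm:
  xyz:
    - [0.1,0,0.05]
    - [0.21,0,0.13]
    - [0.21,0.1,0.14]
    - [0.21,0.22,0.14]
    - [0.21,0.22,0.14]
    - [0.21,0.22,0.14]
  rotation:
    - [0,-0.02,0]
    - [0,-0.04,0]
    - [0,-0.04,0]
    - [0,-0.04,0]
    - [0,-0.04,0]
    - [0,-0.04,0]

```text
clock: 15.85
tcp_pos: [0.5068, -0.1998, 0.2241]
orientation: [-1.23, 1.184, -1.179]
contact_force: [0.2, -0.4, 0.3]
grip_width: -0.0
```

```bash
python3 - <<'E'
from h import *
from bench import r
o=r.get_obs(); st(o)
f=grab(r,'scene','s13.png'); crop(f,170,120,290,220,6,'s13c.png')
print(go(o,[.538,-.200,.222],-87.8),go(o,[.568,-.200,.222],-87.8))
E
```

```text
t 15.85 tcp [ 0.5068 -0.1998  0.2241] F [ 0.2 -0.4  0.3] w -0.0 xang -87.83 down [-0.004 -0.    -1.   ]
(array([0.005, 0.006, 0.104]), array([ 0.003, -0.   , -0.   ])) (array([0.008, 0.006, 0.204]), array([ 0.003, -0.   , -0.   ]))
```

View pics/s13c.png

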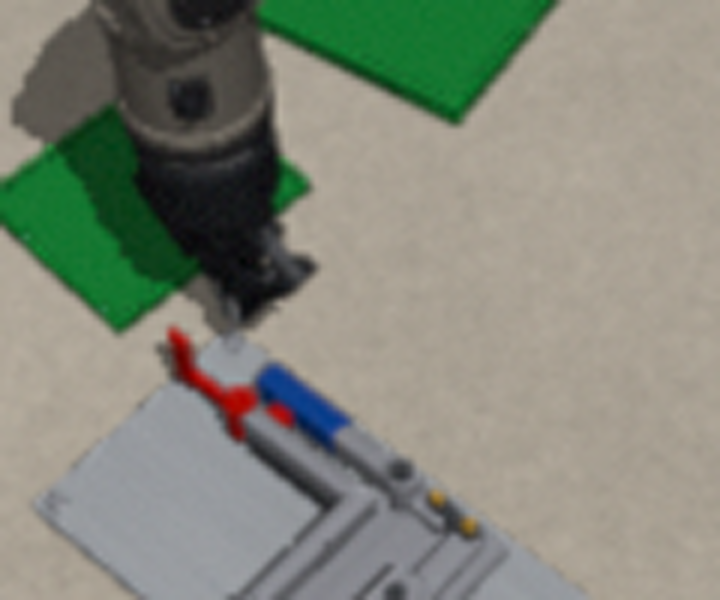

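Fingertip (crop about (240,310)) lines up with the paddle (180,350), clear of the handle. Pushing +x.

>>> step_arm:
  xyz:
    - [0.003,0.003,0.05]
    - [0.005,0.006,0.1]
    - [0.006,0.006,0.13]
    - [0.007,0.006,0.16]
    - [0.008,0.006,0.19]
    - [0.008,0.006,0.2]
    - [0.008,0.006,0.2]
  rotation:
    - [0,0,0]
    - [0,0,0]
    - [0,0,0]
    - [0,0,0]
    - [0,0,0]
    - [0,0,0]
    - [0,0,0]

```text
clock: 16.77
tcp_pos: [0.5672, -0.2002, 0.2225]
orientation: [-1.23, 1.183, -1.18]
contact_force: [-2.0, -1.5, -0.4]
grip_width: -0.0004
```

```bash
python3 - <<'E'
from h import *
from bench import r
o=r.get_obs(); st(o)
f=grab(r,'scene','s14.png'); crop(f,170,120,290,220,6,'s14c.png')
E
```

```text
t 16.77 tcp [ 0.5672 -0.2002  0.2225] F [-2.  -1.5 -0.4] w -0.0004 xang -87.84 down [-0.003 -0.001 -1.   ]
```

View pics/s14c.png

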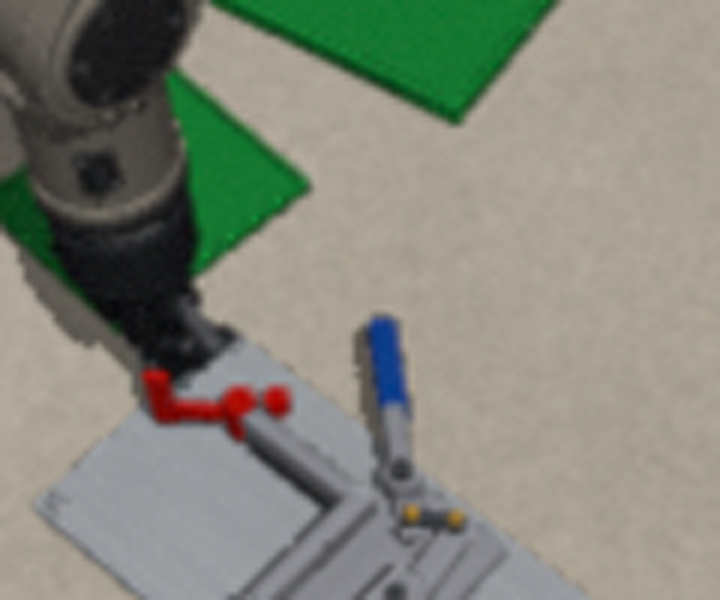

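The handle sprang open (crop (390,360)). Withdrawing and looking at the block.

>>> step_arm:
  xyz:
    - [0,0,-0.1]
    - [0,-0.1,-0.15]
    - [0,-0.3,-0.15]
    - [0,-0.5,-0.1]
    - [0,-0.5,-0.1]
  rotation:
    - [0,0,0]
    - [0,0,0]
    - [0,0,0]
    - [0,0,0]
    - [0,0,0]
  grip: 0.33

```text
clock: 17.45
tcp_pos: [0.5401, -0.2014, 0.3786]
orientation: [-1.223, 1.173, -1.189]
contact_force: [0.6, 0.7, -0.1]
grip_width: 0.0575
```

```bash
python3 - <<'E'
from h import *
from bench import r
o=r.get_obs(); st(o)
f=grab(r,'scene','s15.png'); crop(f,215,190,290,265,8,'s15c.png')
t=grab(r,'top','t15.png'); crop(t,200,145,280,205,9,'t15c.png')
pickle.dump((f,t),open('f15.pkl','wb'))
print(go(o,[.602,.0965,.34],-87.8))
E
```

```text
t 17.45 tcp [ 0.5401 -0.2014  0.3786] F [ 0.6  0.7 -0.1] w 0.0575 xang -87.84 down [ 0.009 -0.004 -1.   ]
(array([-0.985,  0.126,  0.242]), array([-0.006, -0.   ,  0.003]))
```

View pics/s15c.png

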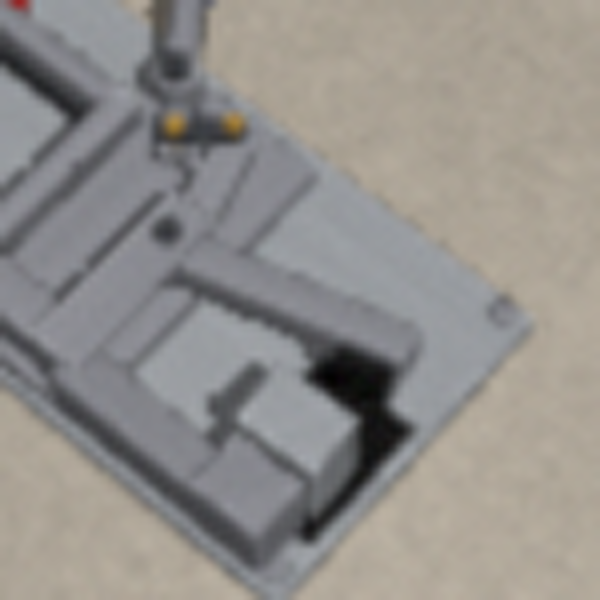

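View pics/t15c.png

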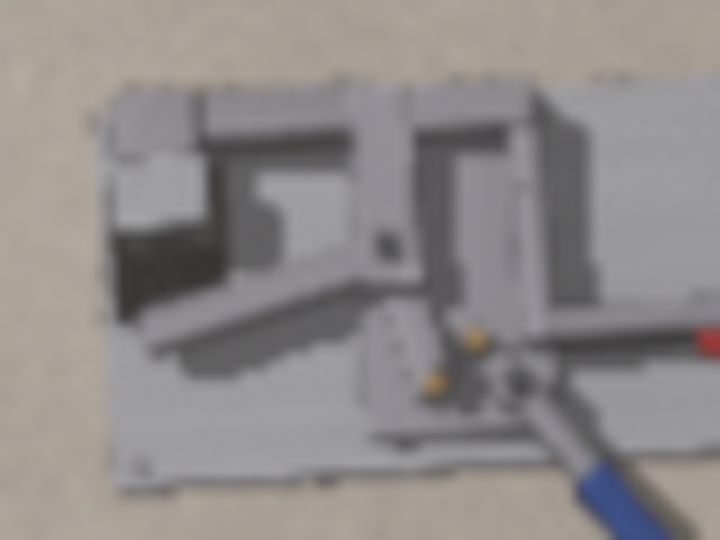

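The block stands against the anvil and no brass protrudes. Measuring its centre.

```bash
python3 - <<'E'
from h import *
s,t=pickle.load(open('f15.pkl','rb'))
a=[ray(t,200+(x+.5)/9-.5,145+(y+.5)/9-.5,.065)[:2] for x,y in((113,155),(206,154),(206,221),(120,228))]
b=[ray(s,215+(x+.5)/8-.5,190+(y+.5)/8-.5,.065)[:2] for x,y in((290,370),(358,418),(315,478),(238,420))]
print(np.round(a,4),np.mean(a,0)); print(np.round(b,4),np.mean(b,0))
E
```

```text
[[0.6218 0.1149]
 [0.6211 0.0762]
 [0.5925 0.0766]
 [0.5906 0.1123]] [0.60649485 0.09498731]
[[0.5914 0.0806]
 [0.5883 0.1141]
 [0.618  0.1189]
 [0.6207 0.0803]] [0.60458936 0.09847515]
```

>>> step_arm:
  xyz:
    - [-0.2,0,0.05]
    - [-0.4,0.02,0.1]
    - [-0.6,0.05,0.15]
    - [-0.8,0.08,0.2]
    - [-0.985,0.12,0.25]
    - [-0.985,0.12,0.25]
    - [-0.985,0.12,0.25]
  rotation:
    - [0,0,0]
    - [-0.003,0,0]
    - [-0.006,0,0.003]
    - [-0.006,0,0.003]
    - [-0.006,0,0.003]
    - [-0.006,0,0.003]
    - [-0.006,0,0.003]

```text
clock: 18.42
tcp_pos: [0.6009, 0.0959, 0.335]
orientation: [-1.235, 1.192, -1.174]
contact_force: [0.7, -1.0, -0.0]
grip_width: 0.0573
```

```bash
python3 - <<'E'
from h import *
from bench import r
o=r.get_obs(); st(o)
print(go(o,[.608,.0965,.25],-87.8),go(o,[.608,.0965,.2095],-87.8))
E
```

```text
t 18.43 tcp [0.6009 0.0959 0.335 ] F [ 0.7 -1.  -0. ] w 0.0573 xang -87.85 down [-0.014  0.001 -1.   ]
(array([-0.   ,  0.283,  0.028]), array([ 0.009, -0.001, -0.001])) (array([-0.   ,  0.418,  0.029]), array([ 0.009, -0.001, -0.001]))
```

>>> step_arm:
  xyz:
    - [0,0.1,0.01]
    - [0,0.2,0.015]
    - [0,0.3,0.016]
    - [0,0.38,0.016]
    - [0,0.415,0.016]
    - [0,0.415,0.016]
  rotation:
    - [0.009,0,0]
    - [0.009,0,0]
    - [0.009,0,0]
    - [0.009,0,0]
    - [0.009,0,0]
    - [0.009,0,0]

```text
clock: 19.18
tcp_pos: [0.6038, 0.095, 0.2099]
orientation: [-1.226, 1.184, -1.182]
contact_force: [0.4, 0.3, 0.3]
grip_width: 0.0568
```

>>> step_arm:
  xyz:
    - [0,0,0]
    - [0,0,0]
    - [0,0,0]
    - [0,0,0]
    - [0,0,0]
  rotation:
    - [0,0,0]
    - [0,0,0]
    - [0,0,0]
    - [0,0,0]
    - [0,0,0]
  grip: 0.7
  force: 40

```text
clock: 19.8
tcp_pos: [0.6045, 0.0949, 0.2113]
orientation: [-1.224, 1.182, -1.183]
contact_force: [-1.2, -1.2, 6.8]
grip_width: 0.0396
```

```bash
python3 - <<'E'
from h import *
from bench import r
o=r.get_obs(); st(o)
E
```

```text
t 19.8 tcp [0.6045 0.0949 0.2113] F [-1.2 -1.2  6.8] w 0.0396 xang -87.96 down [ 0.002  0.001 -1.   ]
```

>>> step_arm:
  xyz:
    - [0,-0.02,-0.005]
    - [0,-0.12,-0.015]
    - [0,-0.27,-0.015]
    - [0,-0.4,-0.015]
    - [0,-0.4,-0.015]
  rotation:
    - [0,0,0]
    - [0,0,0]
    - [0,0,0]
    - [0,0,0]
    - [0,0,0]

```text
clock: 20.42
tcp_pos: [0.6006, 0.0951, 0.3347]
orientation: [-1.219, 1.178, -1.185]
contact_force: [0.6, 0.8, -2.1]
grip_width: 0.0395
```

>>> step_arm:
  xyz:
    - [0.12,0,-0.04]
    - [0.26,0,-0.08]
    - [0.4,0,-0.12]
    - [0.55,0,-0.16]
    - [0.7,0,-0.2]
    - [0.7,0,-0.2]
    - [0.7,0,-0.2]
  rotation:
    - [0,0,0]
    - [0,0,0]
    - [0,0,0]
    - [0,0,0]
    - [0,0,0]
    - [0,0,0]
    - [0,0,0]

```text
clock: 21.3
tcp_pos: [0.5476, -0.1165, 0.3328]
orientation: [-1.219, 1.18, -1.184]
contact_force: [0.3, 0.9, -2.0]
grip_width: 0.0393
```

```bash
python3 - <<'E'
from h import *
from bench import r
o=r.get_obs(); st(o)
print(go(o,[.467,-.339,.32],-88))
f=grab(r,'scene','s16.png')
E
```

```text
t 21.3 tcp [ 0.5476 -0.1165  0.3328] F [ 0.3  0.9 -2. ] w 0.0393 xang -87.96 down [ 0.006  0.003 -1.   ]
(array([ 0.732,  0.039, -0.295]), array([-0.004,  0.   , -0.002]))
```

View pics/s16.png

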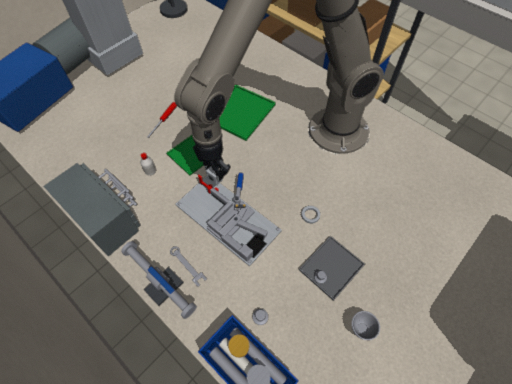

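Block in hand, pliers open and everything else in place. On to the smaller green tray at (190,152).

>>> step_arm:
  xyz:
    - [0.14,0,-0.06]
    - [0.28,0,-0.11]
    - [0.42,0.01,-0.17]
    - [0.57,0.03,-0.23]
    - [0.732,0.039,-0.295]
    - [0.732,0.039,-0.295]
    - [0.732,0.039,-0.295]
  rotation:
    - [0,0,0]
    - [0,0,0]
    - [-0.004,0,0]
    - [-0.004,0,0]
    - [-0.004,0,-0.002]
    - [-0.004,0,-0.002]
    - [-0.004,0,-0.002]

```text
clock: 22.22
tcp_pos: [0.4685, -0.337, 0.3198]
orientation: [-1.226, 1.181, -1.18]
contact_force: [0.2, 0.6, -3.2]
grip_width: 0.0396
```

```bash
python3 - <<'E'
from h import *
from bench import r
o=r.get_obs(); st(o)
print(go(o,[.467,-.339,.206],-88),go(o,[.467,-.339,.2],-88))
E
```

```text
t 22.23 tcp [ 0.4685 -0.337   0.3198] F [ 0.2  0.6 -3.2] w 0.0396 xang -87.77 down [ 0.     0.001 -1.   ]
(array([ 0.007,  0.379, -0.005]), array([-0.   ,  0.003, -0.001])) (array([ 0.007,  0.399, -0.005]), array([-0.   ,  0.003, -0.001]))
```

>>> step_arm:
  xyz:
    - [0.007,0.12,-0.005]
    - [0.007,0.24,-0.005]
    - [0.007,0.34,-0.005]
    - [0.007,0.38,-0.005]
    - [0.007,0.39,-0.005]
    - [0.007,0.39,-0.005]
  rotation:
    - [0,0,0]
    - [0,0,0]
    - [0,0,0]
    - [0,0,0]
    - [0,0,0]
    - [0,0,0]

```text
clock: 22.98
tcp_pos: [0.4679, -0.3388, 0.2038]
orientation: [-1.226, 1.179, -1.18]
contact_force: [-0.7, -0.4, -2.4]
grip_width: 0.0397
```

>>> step_arm:
  xyz:
    - [0,0.006,0]
    - [0,0.011,0]
    - [0,0.011,0]
  rotation:
    - [0,0,0]
    - [0,0,0]
    - [0,0,0]

```text
clock: 23.35
tcp_pos: [0.4679, -0.3388, 0.2007]
orientation: [-1.226, 1.179, -1.181]
contact_force: [-0.9, -1.5, -2.4]
grip_width: 0.0395
```

>>> step_arm:
  xyz:
    - [0,0.004,0]
    - [0,0.008,0]
    - [0,0.008,0]
  rotation:
    - [0,0,0]
    - [0,0,0]
    - [0,0,0]

```text
clock: 23.72
tcp_pos: [0.468, -0.3388, 0.2002]
orientation: [-1.227, 1.178, -1.181]
contact_force: [-4.7, 3.2, 18.2]
grip_width: 0.0394
```

Contact. Releasing and lifting.

>>> step_arm:
  xyz:
    - [0,0,0]
    - [0,0,0]
    - [0,0,0]
    - [0,0,0]
  rotation:
    - [0,0,0]
    - [0,0,0]
    - [0,0,0]
    - [0,0,0]
  grip: 0.3

```text
clock: 24.22
tcp_pos: [0.468, -0.3388, 0.2]
orientation: [-1.227, 1.179, -1.181]
contact_force: [0.2, 0.4, 0.6]
grip_width: 0.0597
```

>>> step_arm:
  xyz:
    - [0,-0.1,0]
    - [0,-0.25,0]
    - [0,-0.45,0]
    - [0.15,-0.6,-0.2]
    - [0.35,-0.6,-0.4]
    - [0.6,-0.6,-0.5]
    - [0.6,-0.6,-0.5]
    - [0.6,-0.6,-0.5]
  rotation:
    - [0,0,0]
    - [0,0,0]
    - [0,0,0]
    - [0,0,0]
    - [0,0,0]
    - [0,0,0]
    - [0,0,0]
    - [0,0,0]

```text
clock: 25.22
tcp_pos: [0.3203, -0.5292, 0.3795]
orientation: [-1.225, 1.186, -1.189]
contact_force: [0.8, -0.4, 0.4]
grip_width: 0.0598
```

```bash
python3 - <<'E'
from h import *
from bench import r
o=r.get_obs(); st(o)
f=grab(r,'scene','s17.png'); crop(f,130,100,280,225,5,'s17c.png')
t=grab(r,'top','t17.png'); crop(t,200,145,360,245,5,'t17c.png')
E
```

```text
t 25.23 tcp [ 0.3203 -0.5292  0.3795] F [ 0.8 -0.4  0.4] w 0.0598 xang -88.28 down [-0.    -0.002 -1.   ]
```

View pics/s17c.png

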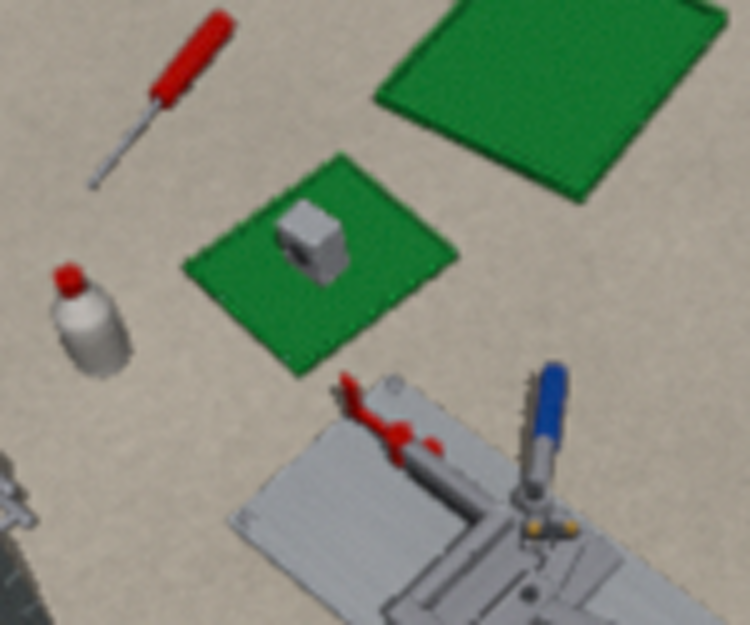

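View pics/t17c.png

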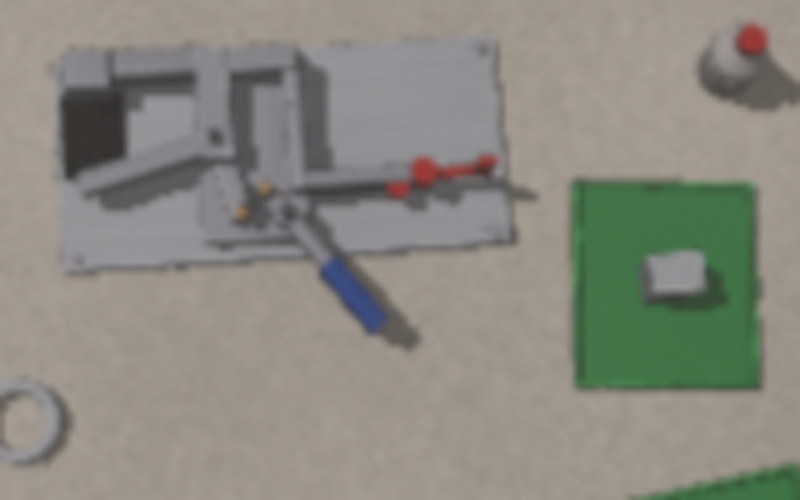

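The block stands upright in the middle of the small green tray (top crop (675,275)), and the pliers are open. No brass protrudes and everything else is in place. Handing in.

```bash
python3 -c "
from bench import r
print(r.hand_in())"
```

```text
the job is handed in; nothing more can be done
None
```

The job is done and handed in at about 25 s of the 72 s allowed; the hand-in reported no verdict.

- **Seating:** I set the filter block on the rubber seat with the plug towards the moving jaw and let go. A picture afterwards showed it standing square.
- **Locking:** I swung the blue handle along its arc with closed fingers. The tool force read about 15 N at most at the checks between moves, and it fell to zero when the handle snapped over centre. The handle stayed locked, untouched, for about a second.
- **Release:** I pushed the red paddle from its -x side, clear of the handle, and the pliers sprang open.
- **Placing:** I picked the block up again and stood it in the smaller green tray.

In the last pictures the block stands upright near the middle of the small green tray, with the gripper well clear of everything. The handle looks fully open, and the other things in view (bottle, screwdriver, ring) look undisturbed. I judged the plug flush by eye, since no brass sticks out in the top view, but did not measure how far it went in.

No check failed. The top and scene views disagreed by 2 to 4 mm on the block's position in the pliers, which was within tolerance. My first guess at the pliers' position assumed the plate was centred on its origin, and that put the seat about 50 mm off. I corrected it from the pivot and anvil before moving.

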